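# Fish the ceramic spacer out of the drain well with sprung tongs

### The arm

A 6-joint arm with a two-finger parallel gripper is mounted at the origin on the work surface. World frame = base frame: x ahead of the robot, y to its left, z up, the work surface at z = 0. Lengths are in m, angles in degrees, forces in N, time in s.
With the tool pointing down it reaches from about 0.375 to 0.9 m from the base axis. Payload 3.1 kg.
Tool frame: the origin (TCP) lies midway between the tips of the shut fingers; the grasp point (between the pads) lies 19 mm behind it; z points along the fingers, y is the direction in which the jaws open and shut (so a half turn about z gives the same grasp; the last joint's range is limited). The gripper opens to 87 mm and grips with 3 to 60 N. Pads are 19 mm wide; open, the fingers measure 117 mm over their backs; the gripper's body (75 mm by 190 mm) begins 51 mm behind the grasp point.
Start: joints at [64.429, 30.224, 82.088, -0, 67.689, -10.227], TCP at [0.165, 0.603, 0.223] pointing down, gripper open.
Joint ranges: [-176.69, 176.69], [-43.24, 126.21], [12.49, 139.97], [-82, 262], [0, 151.66], [-163.58, 163.58]. Speed limits (degrees/s): [159.86, 159.86, 180, 180, 180, 180].

### API

Orientations are given as a 3x3 rotation matrix whose columns are the frame's x, y, z axes.
In Python, from rig import bot gives the robot as it stands.
- The arm moves only by the tool carry_out, never from a script. Its arguments are lists of equal length, an entry for each row: "grip": the gripper's target within -1 to 1 (fully open at 1, half-way at 0, shut at -1); "slide": the shift along the tool's x, y, z in mm, a list of three; "twist": the turn, a rotation vector about the tool's x, y, z in rad, a list of three. In form: {"grip": [grip, ...], "slide": [[dx, dy, dz], ...], "twist": [[wx, wy, wz], ...]}. A call has 1 to 12 rows; each row shifts and turns the pose as measured when the row begins, along the tool's axes as they then stand; what a row does not reach is not made up. A row lasts 1/10 s, in which the tool goes at most 50 mm and 8.59 degrees, less where a joint would pass 70% of its speed; a pose out of reach is approached as far as the arm can. A call is refused whole if a number of a shift passes 50 or a number of a turn 0.15, either way. A call with a gripper value outside its range is refused whole. The fingers move at their own pace and stop on an object; the grip force is fixed at half the most. Time passes only in rows, so rows that do not move let the fingers close. It gives the time, the measured TCP pose, the force and the opening at its end, in the units of the state.
- bot.read_state(): the state, without advancing time (a new reading comes with each control period).
- bot.capture(name): name is "side" or "top"; returns a dict with "color" (480x640x3 uint8, red, green, blue), "depth" (480x640 float32, m along the optical axis (not along the pixel's ray), 0 where there is no reading), "fx", "fy", "cx", "cy" (pixels), "position" and "rotation" of the camera in the world. Camera axes: x right, y up, looking along -z (the intrinsics and any distortion apply to the point x, -y, -z); pixel columns grow to the right and rows downward; lengths in m; the calibration is good to about 2 mm. A picture is of the moment at which its call begins.
- bot.hand_in(): hands the job in, once; it reports no verdict.
The state is a dict: "time_s": time; "joint_positions": joint angles; "qvel": joint speeds; "tau": joint torques, N m; "position": TCP position; "tcp_rot": TCP orientation; "force": force on the tool from outside, world axes, zero at the start; "moment": the same for the moment, N m; "opening": opening from 0.0 (shut) to 1.0 (fully open).
Only numpy, scipy, OpenCV 4.12 (cv2) and the standard library are available. Lean on these libraries where they do the work, as an engineer would, in place of code of your own. Each camera call takes 0.05 s, during which the arm holds its last target.

### The job

A brittle ceramic spacer has dropped to the bottom of the narrow drain well and is caught there by the well's spring clip. Take the sprung tongs from their stand, feel your way down the well, squeeze them firmly enough to draw the spacer out against the clip but gently enough not to crack it, lower it into the soap dish without dropping it, and put the tongs back upright in their stand. Touch the spacer with the tongs only, do not force the tongs against the well, and leave the bucket, ladle and nail brush where they are.

Things in the scene. Friction and masses are not known exactly. Their poses are not given: they have to be found in the camera images.
- well: fixed grey tile block 95 (x) by 120 (y) by 66 mm high, x -45 to +50 mm, origin at its underside. On top a steel collar 1.5 mm high round one pocket, x -8 to +13 mm, floor 10 mm above the underside (57 mm deep). The collar lines the pocket's two ends, 33 mm apart along y, and stands tight but up to 4 mm off the block's middle, either way along y: not measured, look or feel for it
- clip (a point): the sprung steel clip low on the pocket's +x wall (y -5 to +5 mm, 11 to 25 mm above the well's underside; this point is its inner face's middle). It presses the spacer with about 6 N towards the well's -x, against the pocket wall: drawing the spacer out takes some 8 to 15 N upwards and a pinch of more than 6 N
- spacer: white ceramic spacer, an upright cylinder 16 mm across and 14 mm high, dark bore on top, 12 g; origin at the centre of its underside. It starts standing on the pocket's floor at the well's x = y = 0, wherever the collar is. It cracks if a jaw presses it with more than 30 N
- tongs: steel parallel sprung tongs, 130 mm tall, about 130 g, upright, tips down; origin midway between the two blade tips, at their lower ends; z up, y the line along which they close. Each jaw: a blade 14 mm wide (x), 4 mm thick, from the tip up to 62 mm, an inward shoulder at 62 to 68 mm, a handle plate above. Open, the blades are 28 mm apart, 36 mm over their outer faces
- tongs_grip (a point): point on the tongs' z axis, 100 mm above the tips, where to squeeze them, from above: flat handle plates 26 mm wide (x), from 66 to 130 mm above the tips, 54 mm over their outer faces when open. Every mm off this width is a mm off the gap between the blades: they meet the spacer at 42 mm over the plates
- jaw_left: jaw of the tongs on their +y side; origin as the tongs' when open; slides straight up to 8 mm towards the tongs' -y when squeezed. A spring pushes it outward with 8 N open, plus 0.4 N per mm that it moves in (10.4 N when at the spacer); only the squeeze beyond that reaches the spacer
- jaw_right: the mirror-image jaw on the tongs' -y side; origin as the tongs' when open; slides up to 8 mm towards +y when squeezed, with the same spring
- stand: fixed birch stand for the tongs: foot 60 (x) by 80 (y) by 6 mm, on it a block 40 by 64 mm reaching 50 mm high, with an open slot 22 mm (x) by 44 mm (y) down to the 6 mm foot, in which the tips stand; origin at its underside below the slot's centre. The tongs close along its y.
- dish: loose rectangular white ceramic soap dish 100 (x) by 130 (y) by 24 mm high, walls 6 mm, flat inner floor 6 mm above its underside, 0.35 kg; origin at the centre of its underside
- bucket: bystander: empty aluminium sauna bucket, 200 mm across and 160 mm high (bail to 185 mm); origin at the centre of its underside
- ladle: bystander: birch sauna ladle lying down, bowl 84 mm across and 35 mm high, handle reaching 330 mm along its -x, about 55 mm high; origin under the bowl's centre
- brush: bystander: green plastic nail brush, 40 by 90 mm, 56 mm high with its handle; origin at the centre of its underside
Things that resemble listed ones, but are neither listed nor needed, are in the scene too. Of the things that look like the tongs, the middle-sized one is meant. Several things look just like the well: the one meant starts farthest to the robot's right.

How it is judged:
By the outcome, as a careful person would: the job done as asked, in the order asked, and still so for the second after the job is handed in, with the robot touching nothing.
It also fails if it takes over 70 s, if anything falls off the work surface, if the arm or the gripper's body presses on something with over 40 N, if the wrist force passes 120 N, or if a joint passes its speed limit or range.

## Working session

There is one attempt and no reset: what is moved stays moved. The work goes in short steps, Python scripts to look and compute and a tool call to move; the robot and the scene stay as the last step left them, time stands still between calls to the robot, and variables do not carry over. Pictures are saved under pics/ and viewed, and the job is handed in when it is done.

Besides the shell and the picture viewer there is one more tool, called as a command line: name --argument value ..., lists and objects as JSON in quotes. carry_out: Moves the arm, as the interface text tells. Its arguments: {"type":"object","properties":{"grip":{"type":"array"},"slide":{"type":"array"},"twist":{"type":"array"}},"required":["grip","slide","twist"]}

```bash
mkdir -p pics; ls
cat > h.py <<'E'
import numpy as np, cv2
from rig import bot
def cap(n,f):
    c=bot.capture(n); cv2.imwrite('pics/'+f+'.png',c['color'][:,:,::-1]); np.save('/tmp/'+f+'.npy',c,allow_pickle=True); return c
def load(f): return np.load('/tmp/'+f+'.npy',allow_pickle=True).item()
def pt(c,u,v,d=None):
    d=c['depth'][int(round(v)),int(round(u))] if d is None else d
    return c['position']+np.array(c['rotation'])@(np.array([(u-c['cx'])/c['fx'],-(v-c['cy'])/c['fy'],-1])*d)
def onz(c,u,v,z):
    r=np.array(c['rotation'])@np.array([(u-c['cx'])/c['fx'],-(v-c['cy'])/c['fy'],-1]); p=np.array(c['position']); return p+r*(z-p[2])/r[2]
def cloud(c):
    v,u=np.mgrid[0:480,0:640]; d=c['depth']
    P=np.stack([(u-c['cx'])/c['fx'],-(v-c['cy'])/c['fy'],-np.ones_like(d)],-1)*d[...,None]
    P=P@np.array(c['rotation']).T+np.array(c['position']); P[d==0]=np.nan; return P
E
python3 - <<'E'
from h import *
for n in('side','top'):
    c=cap(n,n+'0'); print(n,{k:v for k,v in c.items() if k not in('color','depth')})
print(bot.read_state())
E
```

```text
pics
side {'fx': 552.2095004633682, 'fy': 552.2095004633682, 'cx': 323.5920232004521, 'cy': 246.01169258716513, 'position': array([ 0.01538686, -1.06827094,  0.70675893]), 'rotation': array([[ 0.8835577 ,  0.21303438, -0.41706373],
       [-0.46822574,  0.4199226 , -0.77745075],
       [ 0.00951075,  0.88220256,  0.47077403]])}
top {'fx': 586.2393877629938, 'fy': 586.2393877629938, 'cx': 325.92211381796204, 'cy': 239.74685878641054, 'position': array([ 0.33097305, -0.05408481,  1.59619265]), 'rotation': array([[ 0.01213567,  0.98837958, -0.15152073],
       [-0.99989244,  0.01074696, -0.00998074],
       [-0.00823637,  0.15162556,  0.98840369]])}
{'time_s': 0.1, 'joint_positions': array([ 6.44284265e+01,  3.02735175e+01,  8.21489481e+01, -2.60775345e-04,
        6.76882610e+01, -1.02275562e+01]), 'qvel': array([-0.01051002, -0.05593897, -0.20919441, -0.05010707,  0.00123035,
       -0.03087624]), 'tau': array([-1.59513197e-04, -4.40982163e+01, -1.77149999e+01,  6.34869095e-02,
        5.33777545e-02, -5.93767527e-05]), 'position': array([0.16507333, 0.60213053, 0.22167132]), 'tcp_rot': array([[-9.64354732e-01,  2.64611531e-01, -8.30361422e-04],
       [ 2.64612616e-01,  9.64353212e-01, -1.74506190e-03],
       [ 3.38998204e-04, -1.90258281e-03, -9.99998133e-01]]), 'force': array([-1.06113003,  0.04876914, -0.51295919]), 'moment': array([0.02453794, 0.07543171, 0.01512402]), 'opening': 1.000833212960805}
```

View pics/top0.png

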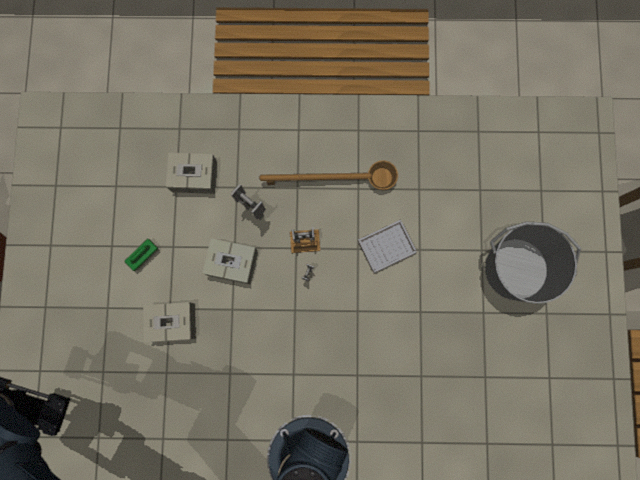

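View pics/side0.png

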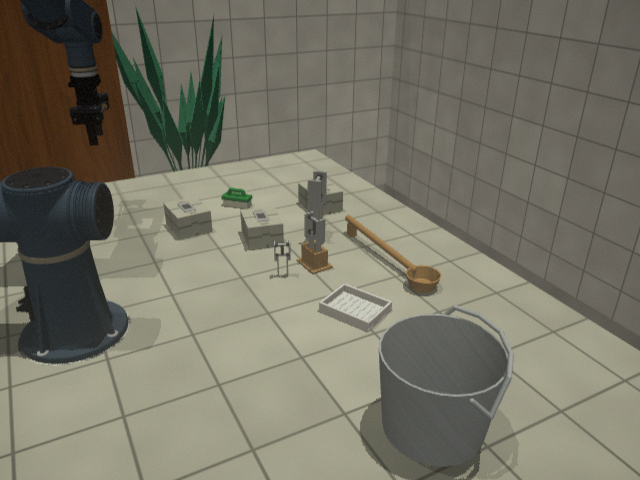

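Run:
```python
from h import *
c=load('top0');s=load('side0')
def crop(c,u0,v0,w,h,f,k):
    im=c['color'][v0:v0+h,u0:u0+w,::-1]; cv2.imwrite('pics/'+f+'.png',cv2.resize(im,None,fx=k,fy=k,interpolation=cv2.INTER_NEAREST))
crop(c,190,170,240,120,'t1',3.3); crop(s,230,160,180,180,'s1',3.3)
P=cloud(c)
for r in [(226,262),(190,172),(170,325),(305,240),(387,247),(310,270),(248,203),(382,176),(142,255)]:
    print(r,pt(c,*r).round(4))
```

```text
(226, 262) [0.5103 0.2343 0.0058]
(190, 172) [0.7623 0.3447 0.0065]
(170, 325) [0.3382 0.3781 0.008 ]
(305, 240) [0.5738 0.0195 0.0038]
(387, 247) [ 0.556  -0.2051  0.0091]
(310, 270) [0.4861 0.0026 0.0538]
(248, 203) [0.6407 0.1558 0.1667]
(382, 176) [ 7.581e-01 -1.928e-01 -7.000e-04]
(142, 255) [0.524  0.4577 0.0299]
```

View pics/t1.png

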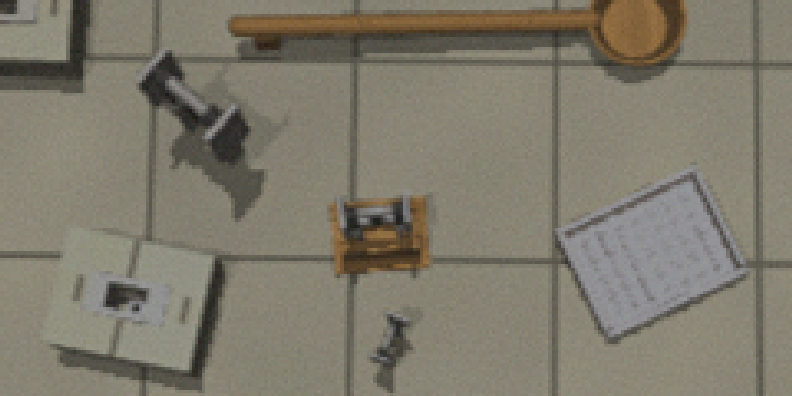

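View pics/s1.png

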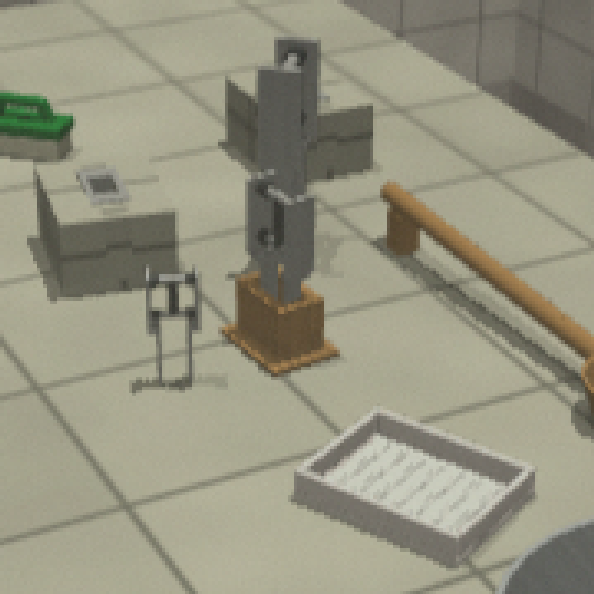

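Run:
```python
from h import *
for n in ('top0','side0'):
    c=load(n); P=cloud(c); z=P[...,2]
    print(n,'table noise',np.nanmedian(z[300:310,280:290]) if n=='top0' else '', np.nanstd(z[300:310,330:345]))
    def rect(name,x0,x1,y0,y1,z0,z1):
        m=(P[...,0]>x0)&(P[...,0]<x1)&(P[...,1]>y0)&(P[...,1]<y1)&(z>z0)&(z<z1)
        q=P[m]; 
        if len(q)<5: print(name,len(q));return
        r=cv2.minAreaRect((q[:,:2]*1000).astype(np.float32)); print(name,len(q),np.round(r[0],1),np.round(r[1],1),round(r[2],1),'z',np.round(np.percentile(q[:,2],[5,50,95])*1000,1), 'mean',(q.mean(0)*1000).round(1))
    rect('well',.42,.62,.14,.34,.05,.08)
    rect('stand',.5,.65,-.05,.09,.035,.055)
    rect('tongs top',.5,.65,-.05,.09,.115,.15)
    rect('dish rim',.45,.65,-.3,-.1,.018,.03)
    rect('big',.57,.75,.08,.25,.1,.3)
    rect('small',.43,.54,-.05,.06,.03,.15)
    rect('well2',.68,.82,.25,.45,.05,.08)
    rect('well3',.27,.42,.25,.45,.05,.08)
    rect('brush',.4,.6,.38,.52,.03,.08)
    rect('ladle',.65,.85,-.3,.2,.01,.08)
```

```text
top0 table noise -0.0010956791629187501 0.003625964938753288
well 1592 [509.5 218.6] [122.   95.3] 78.8 z [58.6 65.1 71. ] mean [508.8 217.4  65.1]
stand 137 [572.1  21.4] [40.7 63.8] 5.1 z [40.8 48.4 53.8] mean [563.4  18.5  47.9]
tongs top 112 [572.   20.6] [26.1 53.8] 6.3 z [121.5 130.5 136.9] mean [571.3  21.1 130. ]
dish rim 335 [ 558.8 -203.2] [100.3 130.5] 26.5 z [18.8 22.9 27.8] mean [ 558.7 -202.9   23. ]
big 388 [651.8 160.7] [76.6 36. ] 50.9 z [107.4 166.8 179. ] mean [650.1 160.3 155.2]
small 77 [478.7  10.2] [17.3 38.1] 70.5 z [48.1 86.2 95.2] mean [478.6   9.4  78.6]
well2 1535 [752.5 334.4] [123.4  98.5] 88.6 z [57.5 65.  70.8] mean [750.6 333.1  64.7]
well3 1679 [346.8 373.3] [ 95.2 123.3] 4.2 z [58.8 65.4 71.1] mean [346.6 372.2  65.2]
brush 419 [525.9 461.8] [40.5 89.6] 45.5 z [30.6 35.  55.5] mean [525.3 461.   38.5]
ladle 1141 [751.4 -48.4] [146.6 484.7] 5.6 z [13.2 38.8 52.4] mean [747.1 -56.2  37. ]
side0 table noise  0.006146653999512372
well 871 [509.  216.9] [132.9  96.7] 79.7 z [53.3 65.7 68.4] mean [504.6 204.6  64. ]
stand 281 [571.3  20.9] [43.6 71.3] 5.9 z [36.1 47.1 52.5] mean [567.   12.1  45.7]
tongs top 183 [571.2  18.3] [29.8 59.5] 6.8 z [116.5 128.1 136.4] mean [570.5  17.3 127.1]
dish rim 560 [ 560.7 -204.3] [109.8 134. ] 25.6 z [18.6 22.8 25.9] mean [ 557.6 -209.2   22.5]
big 586 [650.3 158.2] [84.1 36.2] 51.9 z [104.5 146.9 178.3] mean [645.4 149.6 144.8]
small 189 [478.6   8. ] [23.6 38.5] 69.0 z [40.1 63.4 90.4] mean [477.6   6.1  66.5]
well2 314 [751.9 332.9] [130.9  98.8] 88.6 z [52.1 65.1 68.3] mean [755.9 317.8  63.1]
well3 819 [346.3 370.7] [ 98.4 133. ] 3.9 z [53.2 65.3 68.4] mean [343.3 358.9  63.6]
brush 227 [524.2 457. ] [45.7 89.2] 50.2 z [31.1 35.5 54.2] mean [524.5 456.9  39.2]
ladle 1285 [731.7 -24.9] [ 84.4 420.5] 7.6 z [13.6 34.1 50.9] mean [746.3 -86.9  33.1]
```

```bash
cat >> h.py <<'E'
def plan(x,y,z,yaw=None):
    "mm, deg(yaw of tool y axis): prints tool-frame shift mm and rotvec"
    from scipy.spatial.transform import Rotation as R
    s=bot.read_state(); M=s['tcp_rot']; p=s['position']*1000
    d=M.T@(np.array([x,y,z])-p)
    if yaw is None: yaw=np.degrees(np.arctan2(M[1,1],M[0,1]))
    a=np.radians(yaw); Y=np.array([np.cos(a),np.sin(a),0]); Z=np.array([0,0,-1.]); T=np.stack([np.cross(Y,Z),Y,Z],1)
    w=R.from_matrix(M.T@T).as_rotvec()
    print('t',round(s['time_s'],2),'p',p.round(1),'yaw',np.degrees(np.arctan2(M[1,1],M[0,1])).round(2),'tilt',np.degrees(M[:2,2]).round(2),'F',s['force'].round(2),'Mo',s['moment'].round(3),'op',round(s['opening'],4))
    print('shift tool',d.round(2),'rotvec',w.round(4))
E
python3 - <<'E'
from h import *
plan(572,21,222,96.2)
E
```

```text
t 0.1 p [165.1 602.1 221.7] yaw 74.66 tilt [-0.05 -0.1 ] F [-1.06  0.05 -0.51] Mo [0.025 0.075 0.015] op 1.0008
shift tool [-5.4620e+02 -4.5274e+02  3.5000e-01] rotvec [-0.0018 -0.0007 -0.376 ]
```

carry_out --grip '[1,1,1,1,1,1,1,1,1,1,1,1]' --slide '[[-36,-30,0],[-36,-30,0],[-36,-30,0],[-36,-30,0],[-36,-30,0],[-36,-30,0],[-36,-30,0],[-36,-30,0],[-36,-30,0],[-36,-30,0],[-36,-30,0],[-36,-30,0]]' --twist '[[0,0,0],[0,0,0],[0,0,0],[0,0,0],[0,0,0],[0,0,0],[0,0,0],[0,0,0],[0,0,0],[0,0,0],[0,0,0],[0,0,0]]'

```text
time_s: 1.3
position: [0.4942, 0.1296, 0.2174]
tcp_rot: [[-0.968, 0.252, -0.005], [0.252, 0.968, -0.001], [0.004, -0.002, -1.0]]
force: [-0.1, 0.1, -0.1]
opening: 1.004
```

Run:
```python
from h import *
plan(572,21,222,96.2)
```

```text
t 1.3 p [494.2 129.6 217.4] yaw 75.38 tilt [-0.27 -0.03] F [-0.09  0.14 -0.15] Mo [ 0.037 -0.014  0.059] op 1.0037
shift tool [-102.67  -85.46   -4.87] rotvec [-0.001  -0.0047 -0.3634]
```

carry_out --grip '[1,1,1,1,1,1,1,1]' --slide '[[-34,-28,-1],[-34,-28,-1],[-34,-28,-1],[0,0,0],[0,0,0],[0,0,0],[0,0,0],[0,0,0]]' --twist '[[0,0,0],[0,0,0],[0,0,0],[0,-0.004,-0.12],[0,0,-0.12],[0,0,-0.12],[0,0,0],[0,0,0]]'

```text
time_s: 2.1
position: [0.5774, 0.0087, 0.2166]
tcp_rot: [[-0.995, -0.103, -0.003], [-0.103, 0.995, -0.002], [0.003, -0.002, -1.0]]
force: [0.4, -0.3, 0.7]
opening: 1.003
```

Run:
```python
from h import *
plan(572,21,150,96.2)
```

```text
t 2.1 p [577.4   8.7 216.6] yaw 95.91 tilt [-0.17 -0.12] F [ 0.37 -0.27  0.71] Mo [-0.014  0.005 -0.005] op 1.0032
shift tool [ 3.88 12.88 66.61] rotvec [-0.0018 -0.0031 -0.005 ]
```

carry_out --grip '[1,1,1,1,1,1,1]' --slide '[[4,13,0],[0,0,0],[0,0,20],[0,0,25],[0,0,20],[0,0,0],[0,0,0]]' --twist '[[-0.002,-0.003,-0.005],[0,0,0],[0,0,0],[0,0,0],[0,0,0],[0,0,0],[0,0,0]]'

```text
time_s: 2.8
position: [0.5715, 0.0258, 0.1517]
tcp_rot: [[-0.994, -0.106, 0.003], [-0.106, 0.994, 0.0], [-0.003, -0.0, -1.0]]
force: [0.2, 0.0, 0.2]
opening: 0.996
```

Run:
```python
from h import *
plan(572,21,87,96.2)
c=cap('side','s2'); im=c['color'][130:310,210:390,::-1]; cv2.imwrite('pics/s2c.png',cv2.resize(im,None,fx=3.3,fy=3.3))
```

```text
t 2.8 p [571.5  25.8 151.7] yaw 96.1 tilt [0.2  0.01] F [0.24 0.01 0.23] Mo [ 0.072 -0.047 -0.016] op 0.9958
shift tool [ 0.21 -4.78 64.65] rotvec [-0.0001  0.0034 -0.0017]
```

View pics/s2c.png

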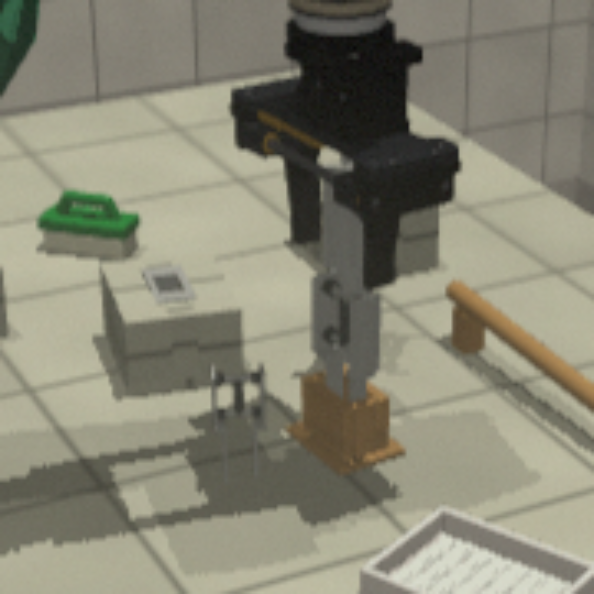

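carry_out --grip '[1,1,1,1,1,1,1,1,1]' --slide '[[0,-5,0],[0,0,0],[0,0,15],[0,0,15],[0,0,15],[0,0,10],[0,0,5],[0,0,0],[0,0,0]]' --twist '[[0,0.003,0],[0,0,0],[0,0,0],[0,0,0],[0,0,0],[0,0,0],[0,0,0],[0,0,0],[0,0,0]]'

```text
time_s: 3.75
position: [0.5788, 0.0186, 0.0977]
tcp_rot: [[-0.994, -0.105, 0.017], [-0.105, 0.994, -0.003], [-0.017, -0.005, -1.0]]
force: [-0.1, -0.3, -0.1]
opening: 0.999
```

Run:
```python
from h import *
plan(572,21,87,96.2)
```

```text
t 3.75 p [578.8  18.6  97.7] yaw 96.01 tilt [ 0.97 -0.17] F [-0.1  -0.27 -0.1 ] Mo [0.017 0.045 0.01 ] op 0.9991
shift tool [ 6.72  3.13 10.62] rotvec [-0.0047  0.0166 -0.0033]
```

carry_out --grip '[1,1,1]' --slide '[[6.5,3,5],[0,0,5],[0,0,0]]' --twist '[[-0.005,0.017,-0.003],[0,0,0],[0,0,0]]'

```text
time_s: 4.05
position: [0.5725, 0.021, 0.0883]
tcp_rot: [[-0.994, -0.108, 0.001], [-0.108, 0.994, 0.0], [-0.001, 0.0, -1.0]]
force: [0.5, -0.2, -0.2]
opening: 1.0
```

Run:
```python
from h import *
plan(572,21,87,96.2)
```

```text
t 4.05 p [572.5  21.   88.3] yaw 96.2 tilt [0.04 0.01] F [ 0.49 -0.24 -0.16] Mo [-0.041  0.015 -0.051] op 1.0004
shift tool [0.47 0.02 1.31] rotvec [0.     0.0008 0.    ]
```

carry_out --grip '[0.3,0.15,0.057,0.057,0.057,0.057,0.057,0.057]' --slide '[[0.5,0,1],[0,0,0],[0,0,0],[0,0,0],[0,0,0],[0,0,0],[0,0,0],[0,0,0]]' --twist '[[0,0,0],[0,0,0],[0,0,0],[0,0,0],[0,0,0],[0,0,0],[0,0,0],[0,0,0]]'

```text
time_s: 4.85
position: [0.5721, 0.0214, 0.0875]
tcp_rot: [[-0.994, -0.108, 0.001], [-0.108, 0.994, 0.001], [-0.001, 0.001, -1.0]]
force: [1.2, 0.2, 0.1]
opening: 0.537
```

Run:
```python
from h import *
plan(572,21,87,96.2)
print(bot.read_state()['opening']*87)
```

```text
t 4.85 p [572.1  21.4  87.5] yaw 96.18 tilt [0.07 0.05] F [1.17 0.22 0.13] Mo [ 0.266  0.03  -0.001] op 0.5371
shift tool [ 0.1  -0.42  0.48] rotvec [ 0.0008  0.0013 -0.0004]
46.72999349682144
```

carry_out --grip '[0.057,0.057,0.057,0.057,0.057,0.057,0.057,0.057]' --slide '[[0,0,-8],[0,0,-15],[0,0,-15],[0,0,-20],[0,0,-20],[0,0,-15],[0,0,-10],[0,0,0]]' --twist '[[0,0,0],[0,0,0],[0,0,0],[0,0,0],[0,0,0],[0,0,0],[0,0,0],[0,0,0]]'

```text
time_s: 5.65
position: [0.5706, 0.0207, 0.1958]
tcp_rot: [[-0.994, -0.109, -0.002], [-0.109, 0.994, -0.001], [0.002, -0.001, -1.0]]
force: [-0.7, 0.5, -1.5]
opening: 0.53
```

Run:
```python
from h import *
plan(509,218,195,79)
for i in range(4):
  s=bot.read_state();print(s['opening']*87)
c=cap('side','s3'); im=c['color'][60:310,180:400,::-1]; cv2.imwrite('pics/s3c.png',cv2.resize(im,None,fx=2.3,fy=2.3))
# well top refinement from the top image
c=load('top0'); P=cloud(c)
g=cv2.cvtColor(c['color'],cv2.COLOR_RGB2GRAY)
im=c['color'][230:295,195:265,::-1]; cv2.imwrite('pics/w.png',cv2.resize(im,None,fx=9,fy=9,interpolation=cv2.INTER_NEAREST))
c=load('side0');im=c['color'][200:255,235:290,::-1]; cv2.imwrite('pics/w2.png',cv2.resize(im,None,fx=10,fy=10,interpolation=cv2.INTER_NEAREST))
```

```text
t 5.65 p [570.6  20.7 195.8] yaw 96.23 tilt [-0.1  -0.05] F [-0.72  0.53 -1.51] Mo [ 0.005  0.009 -0.005] op 0.5305
shift tool [ 39.85 202.87   0.78] rotvec [-0.0009 -0.0017  0.3008]
46.14995414257496
46.14995414257496
46.14995414257496
46.14995414257496
```

View pics/s3c.png

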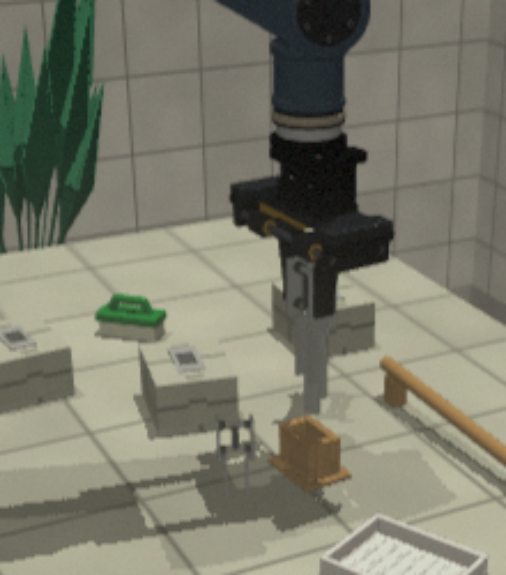

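View pics/w.png

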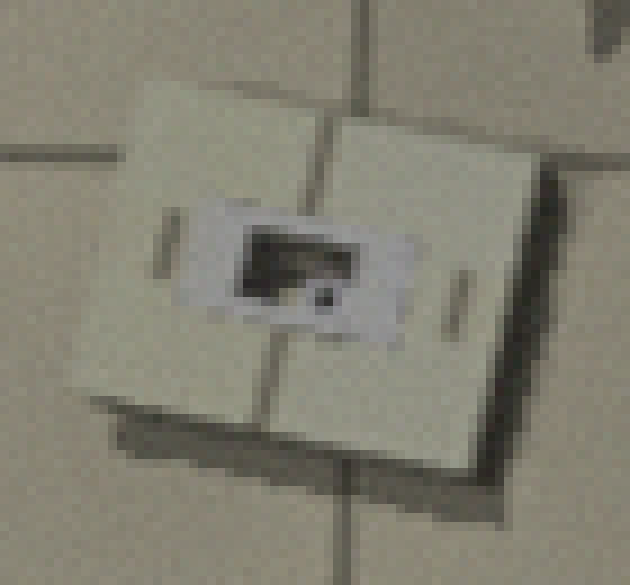

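View pics/w2.png

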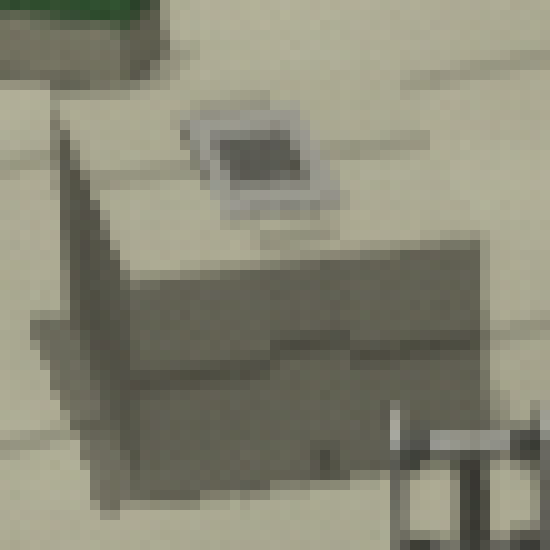

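Run:
```python
from h import *
def px2w(c,m,z):
    v,u=np.nonzero(m); return np.array([onz(c,a,b,z)[:2]*1000 for a,b in zip(u,v)])
for n,box in (('top0',(195,230,70,65)),('side0',(235,195,60,70))):
    c=load(n); u0,v0,w,h=box
    im=c['color'].astype(float); r,g,b=im[...,0],im[...,1],im[...,2]
    roi=np.zeros(r.shape,bool); roi[v0:v0+h,u0:u0+w]=1
    col=roi&(b-r>-4)&(g>105)
    nl,lab,st,ce=cv2.connectedComponentsWithStats(col.astype(np.uint8),connectivity=4)
    k=1+np.argmax(st[1:,4]); col=lab==k; print(n,st[k])
    cv2.imwrite('pics/m_%s.png'%n,cv2.resize((col*255).astype(np.uint8)[v0:v0+h,u0:u0+w],None,fx=8,fy=8,interpolation=cv2.INTER_NEAREST))
    cs,hi=cv2.findContours(col.astype(np.uint8),cv2.RETR_CCOMP,cv2.CHAIN_APPROX_NONE)
    for q,hh in zip(cs,hi[0]):
        if len(q)<8: continue
        W=np.array([onz(c,a,b,.0675)[:2]*1000 for a,b in q[:,0]]).astype(np.float32)
        rr=cv2.minAreaRect(W); print('hole' if hh[3]>=0 else 'outer',len(q),np.round(rr[0],1),np.round(rr[1],1),round(rr[2],1))
    P=cloud(c); z=P[...,2]
    # block top: edges via colour
    tile=roi&(np.abs(z-.0655)<.012)
    cs,_=cv2.findContours(tile.astype(np.uint8),cv2.RETR_EXTERNAL,cv2.CHAIN_APPROX_NONE)
    q=max(cs,key=len); W=np.array([onz(c,a,b,.066)[:2]*1000 for a,b in q[:,0]]).astype(np.float32)
    rr=cv2.minAreaRect(W); print('block',np.round(rr[0],1),np.round(rr[1],1),round(rr[2],1))
c=load('top0')
for nme,(a,b),z in [('bore',(324,298),.024),('slotL',(168,245),.066),('slotR',(458,305),.066),('g1',(325,120),.066),('g2',(262,430),.066)]:
    print(nme,onz(c,195+a/9-.5,230+b/9-.5,z)*1000)
c=load('side0')
for nme,(a,b),z in [('slotL',(230,100),.066),('slotR',(300,240),.066),('g1',(95,180),.066),('g2',(428,140),.066)]:
    print('side',nme,onz(c,235+a/10-.5,200+b/10-.5,z)*1000)
```

```text
top0 [219 253  22  15 136]
outer 84 [508.8 215.7] [57.2 31.6] 78.5
hole 8 [502.1 211.2] [7.6 7.4] 46.3
block [509.  217.4] [122.7  95.7] 79.0
side0 [235 195  17   5  34]
outer 33 [515.1 372.8] [32.2 40.9] 41.3
block [505.1 204.9] [148.3  98.8] 79.2
bore [506.71611451 218.74208634  24.        ]
slotL [517.09938836 257.73312876  66.        ]
slotR [500.40546345 172.20482015  66.        ]
g1 [554.56091651 213.09636275  66.        ]
g2 [463.20377902 228.09538987  66.        ]
side slotL [519.52570247 266.0662323   66.        ]
side slotR [502.31946124 173.58010984  66.        ]
side g1 [467.0666393  233.41835486  66.        ]
side g2 [558.27706482 216.55040301  66.        ]
```

View pics/m_top0.png

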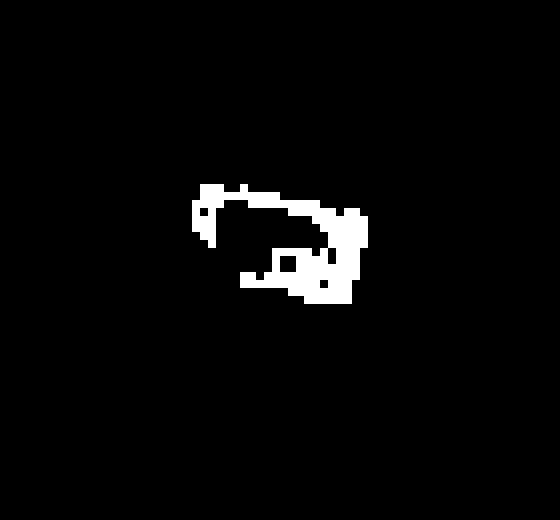

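View pics/m_side0.png

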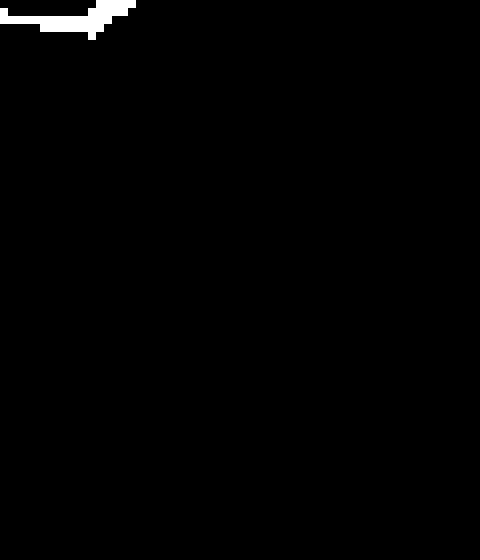

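```bash
cat >> h.py <<'E'
def rectify(c,x0,y0,yaw,z,hx,hy,k):
    "image of plane z around (x0,y0) mm: rows = well y from +hy down, cols = well x from -hx"
    a=np.radians(yaw); ex=np.array([np.cos(a),np.sin(a)]); ey=np.array([-ex[1],ex[0]])
    X,Y=np.meshgrid(np.arange(-hx,hx,1/k),np.arange(hy,-hy,-1/k))
    W=np.stack([x0+X*ex[0]+Y*ey[0],y0+X*ex[1]+Y*ey[1],np.full_like(X,z)],-1)/1000
    q=(W-np.array(c['position']))@np.array(c['rotation'])
    u=c['cx']+c['fx']*q[...,0]/-q[...,2]; v=c['cy']-c['fy']*q[...,1]/-q[...,2]
    return cv2.remap(c['color'],u.astype(np.float32),v.astype(np.float32),cv2.INTER_CUBIC)
E
python3 - <<'E'
from h import *
out=[]
for n in('top0','side0'):
    c=load(n); out.append(rectify(c,509,218,-11,66,75,75,4)[:,:,::-1])
im=np.hstack(out)
for j in range(2):
  for t in range(-70,71,10):
    x=int(j*600+(75+t)*4); y=int((75-t)*4)
    cv2.line(im,(x,590),(x,599),(0,0,255),1); cv2.line(im,(j*600,y),(j*600+(16 if t==0 else 8),y),(0,0,255),1)
cv2.imwrite('pics/r0.png',cv2.resize(im,(800,400),interpolation=cv2.INTER_AREA)); cv2.imwrite('pics/rt.png',out[0]); cv2.imwrite('pics/rs.png',out[1])
E
```

```text
(no output)
```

View pics/r0.png

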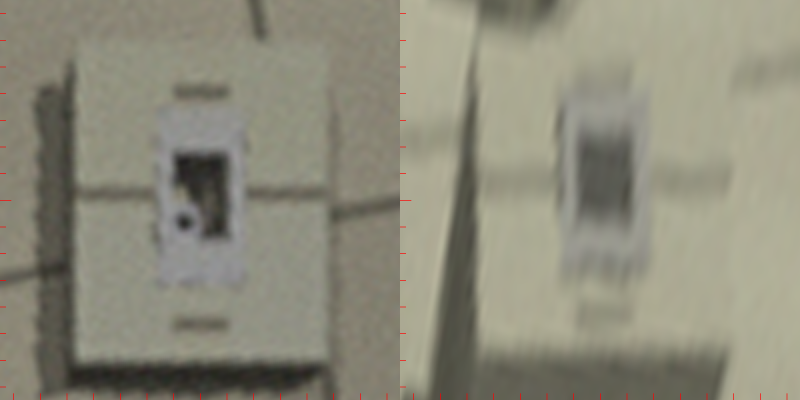

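Run:
```python
from h import *
for f in('rt','rs'):
    im=cv2.imread('pics/%s.png'%f).astype(float); g=im.mean(2); br=im[...,0]-im[...,2]
    Y=lambda r:75-r/4; X=lambda c:c/4-75
    def edges(p,lo,hi,tf,thr):
        p=cv2.GaussianBlur(p.reshape(1,-1),(0,0),3).ravel(); d=np.gradient(p); o=[]
        for i in range(max(lo,1),min(hi,len(d)-1)):
            if abs(d[i])>thr and abs(d[i])>=abs(d[i-1]) and abs(d[i])>abs(d[i+1]): o.append((round(tf(i),1),round(d[i],2)))
        return o
    print(f,'block y cols -35..-20',edges(g[:,160:220].mean(1),0,600,Y,.5))
    print(' cols 30..42',edges(g[:,420:468].mean(1),0,600,Y,.5))
    print(' collar blue y, cols -13..-9',edges(br[:,248:264].mean(1),0,600,Y,.6), 'cols 10..14', edges(br[:,340:356].mean(1),0,600,Y,.6))
    print(' hole y cols x 0..8',edges(g[:,300:332].mean(1),0,600,Y,.8))
    print(' hole y cols x -8..8',edges(g[:,268:332].mean(1),0,600,Y,.8))
    print(' slots y cols',edges(g[:,275:325].mean(1),0,600,Y,.3))
    print(' block x rows',edges(g[100:150].mean(0),0,600,X,.5),edges(g[430:500].mean(0),0,600,X,.5))
    print(' collar x rows 22..30',edges(br[180:212].mean(0),0,600,X,.5),edges(br[375:410].mean(0),0,600,X,.5))
    print(' hole x rows 6..14',edges(g[244:276].mean(0),0,600,X,.5))
```

```text
rt block y cols -35..-20 [(60.5, np.float64(0.57)), (5.0, np.float64(-2.4)), (-0.2, np.float64(2.58)), (-61.2, np.float64(-4.83)), (-72.0, np.float64(3.34))]
 cols 30..42 [(5.0, np.float64(-2.52)), (-0.2, np.float64(2.75)), (-61.2, np.float64(-4.72)), (-71.2, np.float64(2.86))]
 collar blue y, cols -13..-9 [(35.5, np.float64(1.03)), (-1.0, np.float64(0.81)), (-31.8, np.float64(-0.97)), (-41.2, np.float64(-0.6)), (-69.0, np.float64(-0.67))] cols 10..14 [(35.8, np.float64(0.68)), (-32.0, np.float64(-0.89)), (-71.2, np.float64(-0.8))]
 hole y cols x 0..8 [(43.5, np.float64(-2.57)), (37.8, np.float64(2.82)), (17.5, np.float64(-5.08)), (2.8, np.float64(0.94)), (-14.2, np.float64(4.26)), (-44.2, np.float64(-2.71)), (-49.0, np.float64(2.83)), (-60.8, np.float64(-4.9)), (-68.2, np.float64(1.12)), (-73.0, np.float64(2.94))]
 hole y cols x -8..8 [(43.5, np.float64(-2.62)), (37.8, np.float64(2.72)), (17.5, np.float64(-5.27)), (1.8, np.float64(1.34)), (-1.0, np.float64(1.52)), (-6.5, np.float64(-1.72)), (-13.8, np.float64(2.69)), (-29.0, np.float64(-0.88)), (-44.2, np.float64(-2.7)), (-49.0, np.
[... 2373 characters left out ...]
3.52)), (-17.0, np.float64(-0.65)), (-9.8, np.float64(-0.7)), (11.8, np.float64(1.22)), (48.5, np.float64(-0.81))] [(-60.8, np.float64(-4.94)), (-46.2, np.float64(5.45)), (-9.2, np.float64(-1.12)), (13.0, np.float64(0.81))]
 collar x rows 22..30 [(-51.5, np.float64(0.57)), (-46.0, np.float64(-0.71)), (-15.5, np.float64(0.94)), (18.8, np.float64(-0.72))] [(-58.5, np.float64(1.08)), (-46.2, np.float64(-0.76)), (-15.0, np.float64(0.84)), (18.5, np.float64(-0.77))]
 hole x rows 6..14 [(-53.2, np.float64(-4.9)), (-46.5, np.float64(4.13)), (-17.2, np.float64(-1.79)), (-13.2, np.float64(2.16)), (-8.8, np.float64(-4.05)), (12.5, np.float64(4.13)), (19.0, np.float64(-0.51)), (49.5, np.float64(1.62))]
```

Run:
```python
from h import *
s=bot.read_state(); print(s['position']*1000)
for n in('top','side'):
    c=cap(n,n+'4'); P=cloud(c); 
    m=(abs(P[...,0]-.57)<.15)&(abs(P[...,1]-.02)<.14)&(P[...,2]>.20)
    q=P[m]*1000
    for z0 in range(200,420,20):
        k=q[(q[:,2]>z0)&(q[:,2]<z0+20)]
        if len(k)>20:
            r=cv2.minAreaRect(k[:,:2].astype(np.float32)); print(n,z0,len(k),np.round(r[0],1),np.round(r[1],1),round(r[2],1))
c=load('top4'); im=c['color'][150:300,200:400,::-1]; cv2.imwrite('pics/t4c.png',cv2.resize(im,None,fx=4,fy=4))
```

```text
[570.16768263  20.71220729 195.06029071]
top 260 37 [540.8   6.9] [ 12.  150.3] 4.8
top 280 294 [553.3   9.3] [168.1  49.1] 89.2
top 300 661 [570.1  21.3] [ 74.9 189.6] 6.6
top 360 102 [543.9  13.2] [87.9 23.3] 85.1
top 380 26 [541.   22.9] [50.1 10.2] 87.8
top 400 62 [542.1  26.3] [52.9 12.1] 80.8
side 200 178 [568.3  20.6] [25.9 70.3] 5.8
side 220 192 [569.   20.4] [29.8 75.9] 2.8
side 240 81 [568.   23.4] [21.5 83.1] 6.6
side 260 394 [568.4  18.3] [ 77.8 178.3] 7.6
side 280 575 [569.6  20.1] [ 77.8 193.5] 6.6
side 300 725 [568.   19.3] [ 74.4 195. ] 6.7
side 320 295 [567.2   2.9] [46.4 74.2] 12.2
side 340 268 [569.5   1.3] [70.9 68.6] 6.1
side 360 424 [571.2   7.4] [77.8 82.8] 1.9
side 380 274 [562.6   3.1] [40.7 69.2] 65.8
side 400 287 [562.5   5. ] [40.1 68.7] 63.0
```

View pics/t4c.png

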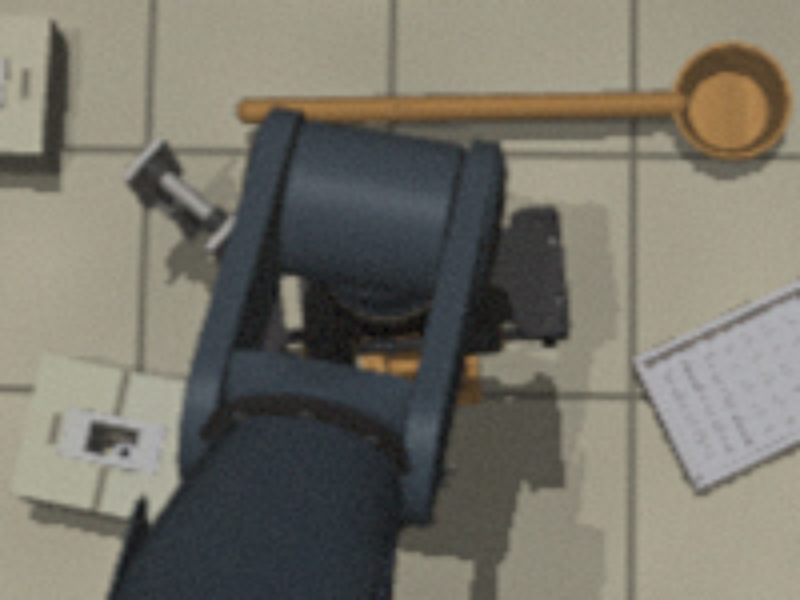

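carry_out --grip '[0.057,0.057,0.057,0.057,0.057,0.057,0.057,0.057,0.057,0.057,0.057]' --slide '[[4,20,0],[7,35,0],[8,40,0],[8,40,0],[6,30,0],[4,20,0],[0,0,0],[0,0,0],[0,0,0],[0,0,0],[0,0,0]]' --twist '[[0,0,0],[0,0,0],[0,0,0],[0,0,0],[0,0,0],[0,0,0.06],[0,0,0.08],[0,0,0.08],[0,0,0.07],[0,0,0],[0,0,0]]'

```text
time_s: 6.9
position: [0.5031, 0.2063, 0.1809]
tcp_rot: [[-0.981, 0.191, -0.031], [0.191, 0.982, -0.004], [0.03, -0.009, -1.0]]
force: [-0.3, 0.0, -1.2]
opening: 0.534
```

Run:
```python
from h import *
plan(508.5,218.8,160,79)
```

```text
t 6.9 p [503.1 206.3 180.9] yaw 79.0 tilt [-1.76 -0.21] F [-0.3   0.04 -1.23] Mo [0.045 0.02  0.041] op 0.5342
shift tool [-3.47 13.52 20.71] rotvec [-0.0095 -0.0295 -0.0002]
```

carry_out --grip '[0.057,0.057,0.057,0.057,0.057]' --slide '[[-3,13,0],[0,0,0],[0,0,10],[0,0,9],[0,0,0]]' --twist '[[-0.009,-0.029,0],[0,0,0],[0,0,0],[0,0,0],[0,0,0]]'

```text
time_s: 7.4
position: [0.5086, 0.2192, 0.1592]
tcp_rot: [[-0.982, 0.189, 0.0], [0.189, 0.982, -0.0], [-0.0, -0.0, -1.0]]
force: [0.2, -0.5, -1.7]
opening: 0.533
```

Run:
```python
from h import *
plan(508.5,218.8,160,79)
```

```text
t 7.4 p [508.6 219.2 159.2] yaw 79.12 tilt [ 0.02 -0.02] F [ 0.19 -0.46 -1.65] Mo [0.024 0.056 0.003] op 0.5326
shift tool [ 0.03 -0.46 -0.8 ] rotvec [-0.0003  0.0005  0.0022]
```

Run:
```python
from h import *
c=cap('side','s5'); im=c['color'][140:260,200:320,::-1]; cv2.imwrite('pics/s5c.png',cv2.resize(im,None,fx=5,fy=5,interpolation=cv2.INTER_CUBIC))
q=lambda p:(np.array(p)/1000-c['position'])@np.array(c['rotation'])
def proj(p):
    r=q(p); return c['cx']+c['fx']*r[0]/-r[2],c['cy']-c['fy']*r[1]/-r[2]
s=bot.read_state(); M=s['tcp_rot']; p=s['position']*1000
for n,d in [('tip-y face',-14),('tip+y',14)]:
    for x in(-7,7):
        a=proj(p+M@np.array([x,d,81.5])); print(n,x,np.round((np.array(a)-[200,140])*5+2,0))
P=cloud(c); m=(abs(P[...,0]*1000-508)<40)&(abs(P[...,1]*1000-218)<40)&(P[...,2]*1000>72)&(P[...,2]*1000<130)
k=P[m]*1000; r=cv2.minAreaRect(k[:,:2].astype(np.float32)); print(len(k),r,k[:,2].min())
```

```text
tip-y face -7 [320. 373.]
tip-y face 7 [295. 376.]
tip+y -7 [310. 353.]
tip+y 7 [285. 356.]
125 ((507.75, 215.4933319091797), (42.965335845947266, 15.229597091674805), 78.19020080566406) 77.38999177230355
```

View pics/s5c.png

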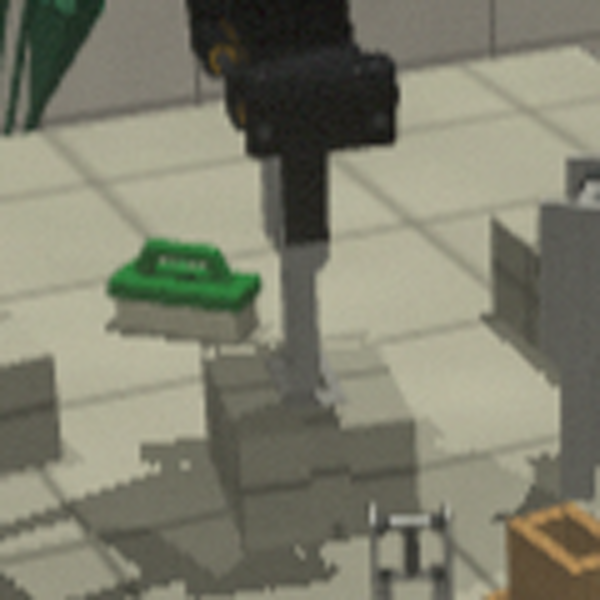

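carry_out --grip '[0.057,0.057,0.057,0.057]' --slide '[[0,-0.5,4],[0,0,4],[0,0,0],[0,0,0]]' --twist '[[0,0,0.002],[0,0,0],[0,0,0],[0,0,0]]'

```text
time_s: 7.85
position: [0.5092, 0.2184, 0.1509]
tcp_rot: [[-0.982, 0.191, 0.001], [0.191, 0.982, -0.0], [-0.001, -0.0, -1.0]]
force: [1.0, -0.9, -1.2]
opening: 0.531
```

Run:
```python
from h import *
plan(508.5,218.8,145,79)
```

```text
t 7.85 p [509.2 218.4 150.9] yaw 78.97 tilt [ 0.07 -0.01] F [ 1.04 -0.94 -1.18] Mo [-0.017 -0.021 -0.015] op 0.5312
shift tool [0.72 0.23 5.91] rotvec [-0.      0.0013 -0.0006]
```

carry_out --grip '[0.057,0.057,0.057]' --slide '[[0.6,0.2,2],[0,0,2],[0,0,0]]' --twist '[[0,0.001,0],[0,0,0],[0,0,0]]'

```text
time_s: 8.15
position: [0.5089, 0.2188, 0.147]
tcp_rot: [[-0.982, 0.191, 0.001], [0.191, 0.982, 0.0], [-0.001, 0.0, -1.0]]
force: [-1.1, -0.1, -1.7]
opening: 0.534
```

Run:
```python
from h import *
plan(508.5,218.8,145,79)
```

```text
t 8.15 p [508.9 218.8 147. ] yaw 78.96 tilt [0.06 0.01] F [-1.07 -0.05 -1.73] Mo [ 0.017  0.012 -0.006] op 0.5337
shift tool [ 0.38 -0.05  2.  ] rotvec [ 0.0004  0.001  -0.0006]
```

Tips should now be level with the collar's rim, with no contact. Descending in 2 mm steps.

carry_out --grip '[0.057,0.057,0.057,0.057]' --slide '[[0.3,0,2],[0,0,2],[0,0,2],[0,0,0]]' --twist '[[0,0.001,0],[0,0,0],[0,0,0],[0,0,0]]'

```text
time_s: 8.55
position: [0.5087, 0.2189, 0.1406]
tcp_rot: [[-0.982, 0.191, 0.0], [0.191, 0.982, 0.0], [-0.0, 0.001, -1.0]]
force: [-0.3, 0.6, -1.3]
opening: 0.534
```

Run:
```python
from h import *
plan(508.5,218.8,135,79)
```

```text
t 8.55 p [508.7 218.9 140.6] yaw 78.97 tilt [0.02 0.03] F [-0.3   0.61 -1.3 ] Mo [-0.038 -0.026  0.07 ] op 0.5339
shift tool [ 0.15 -0.13  5.62] rotvec [ 0.0005  0.0003 -0.0006]
```

carry_out --grip '[0.057,0.057,0.057,0.057,0.057,0.057]' --slide '[[0,0,3],[0,0,3],[0,0,3],[0,0,3],[0,0,0],[0,0,0]]' --twist '[[0,0,0],[0,0,0],[0,0,0],[0,0,0],[0,0,0],[0,0,0]]'

```text
time_s: 9.15
position: [0.5086, 0.2189, 0.1272]
tcp_rot: [[-0.982, 0.191, -0.0], [0.191, 0.982, 0.0], [0.0, 0.0, -1.0]]
force: [-0.0, -1.1, -2.2]
opening: 0.53
```

Run:
```python
from h import *
plan(508.5,218.8,127,79)
```

```text
t 9.15 p [508.6 218.9 127.2] yaw 78.97 tilt [-0.01  0.02] F [-0.01 -1.11 -2.23] Mo [ 0.017  0.001 -0.045] op 0.53
shift tool [ 0.06 -0.09  0.22] rotvec [ 0.0003 -0.0002 -0.0006]
```

carry_out --grip '[0.057,0.057,0.057]' --slide '[[0,1,0],[0,1,0],[0,0,0]]' --twist '[[0,0,0],[0,0,0],[0,0,0]]'

```text
time_s: 9.45
position: [0.5092, 0.2211, 0.1274]
tcp_rot: [[-0.981, 0.191, 0.0], [0.191, 0.981, 0.0], [-0.0, 0.001, -1.0]]
force: [-0.4, 0.7, -0.7]
opening: 0.531
```

carry_out --grip '[0.057,0.057]' --slide '[[0,0.7,0],[0,0,0]]' --twist '[[0,0,0],[0,0,0]]'

```text
time_s: 9.65
position: [0.5094, 0.2219, 0.1276]
tcp_rot: [[-0.982, 0.191, 0.001], [0.191, 0.982, 0.0], [-0.001, 0.001, -1.0]]
force: [0.0, -0.1, -1.0]
opening: 0.533
```

Run:
```python
from h import *
plan(508.5,218.8,127,79)
```

```text
t 9.65 p [509.4 221.9 127.6] yaw 78.97 tilt [0.04 0.02] F [ 0.04 -0.1  -1.03] Mo [-0.053  0.067 -0.007] op 0.5332
shift tool [ 0.3  -3.17  0.57] rotvec [ 0.0005  0.0005 -0.0005]
```

carry_out --grip '[0.057,0.057]' --slide '[[0,0.5,0],[0,0,0]]' --twist '[[0,0,0],[0,0,0]]'

```text
time_s: 9.85
position: [0.5094, 0.2219, 0.1276]
tcp_rot: [[-0.982, 0.191, 0.0], [0.191, 0.982, -0.001], [-0.0, -0.001, -1.0]]
force: [0.0, -0.4, -1.7]
opening: 0.53
```

carry_out --grip '[0.057,0.057]' --slide '[[0,0.5,0],[0,0,0]]' --twist '[[0,0,0],[0,0,0]]'

```text
time_s: 10.05
position: [0.5094, 0.222, 0.1276]
tcp_rot: [[-0.982, 0.191, 0.0], [0.191, 0.982, -0.001], [-0.0, -0.001, -1.0]]
force: [0.4, 0.3, -0.8]
opening: 0.53
```

carry_out --grip '[0.057]' --slide '[[0,0.8,0]]' --twist '[[0,0,0]]'

```text
time_s: 10.15
position: [0.5094, 0.2223, 0.1276]
tcp_rot: [[-0.982, 0.19, -0.001], [0.19, 0.982, -0.002], [0.0, -0.003, -1.0]]
force: [-0.5, -2.4, 0.7]
opening: 0.529
```

Run:
```python
from h import *
plan(508.5,218.8,127,79)
```

```text
t 10.15 p [509.4 222.3 127.6] yaw 79.03 tilt [-0.03 -0.14] F [-0.48 -2.43  0.69] Mo [-0.75   0.095  0.022] op 0.5286
shift tool [ 0.19 -3.56  0.63] rotvec [-0.0025 -0.      0.0006]
```

carry_out --grip '[0.057,0.057,0.057]' --slide '[[0,-1.8,0],[0,-1.8,0],[0,0,0]]' --twist '[[-0.0025,0,0],[0,0,0],[0,0,0]]'

```text
time_s: 10.45
position: [0.5089, 0.2194, 0.1277]
tcp_rot: [[-0.982, 0.191, 0.001], [0.191, 0.982, 0.002], [-0.0, 0.002, -1.0]]
force: [-0.2, 0.3, -1.7]
opening: 0.529
```

Run:
```python
from h import *
plan(508.5,218.8,127,79)
```

```text
t 10.45 p [508.9 219.4 127.7] yaw 78.98 tilt [0.05 0.13] F [-0.17  0.27 -1.66] Mo [0.064 0.009 0.014] op 0.5291
shift tool [ 0.29 -0.65  0.66] rotvec [ 0.0024  0.0004 -0.0003]
```

carry_out --grip '[0.057,0.057,0.057,0.057,0.057,0.057,0.057,0.057]' --slide '[[0.3,-0.7,0],[0,0,3],[0,0,3],[0,0,3],[0,0,3],[0,0,3],[0,0,2],[0,0,0]]' --twist '[[0.0024,0,0],[0,0,0],[0,0,0],[0,0,0],[0,0,0],[0,0,0],[0,0,0],[0,0,0]]'

```text
time_s: 11.25
position: [0.5085, 0.2193, 0.1088]
tcp_rot: [[-0.981, 0.191, 0.0], [0.191, 0.981, 0.001], [-0.0, 0.001, -1.0]]
force: [-0.2, 1.0, -1.0]
opening: 0.529
```

Run:
```python
from h import *
plan(508.5,218.8,94,79)
```

```text
t 11.25 p [508.5 219.3 108.8] yaw 78.96 tilt [0.01 0.04] F [-0.18  1.04 -0.96] Mo [-0.017 -0.014 -0.069] op 0.5295
shift tool [-0.13 -0.45 14.75] rotvec [ 0.0006  0.0001 -0.0007]
```

carry_out --grip '[0.057,0.057,0.057,0.057]' --slide '[[0,-0.4,1],[0,0,2],[0,0,2],[0,0,2]]' --twist '[[0,0,0],[0,0,0],[0,0,0],[0,0,0]]'

```text
time_s: 11.65
position: [0.5088, 0.2189, 0.1016]
tcp_rot: [[-0.982, 0.191, 0.001], [0.191, 0.982, 0.001], [-0.001, 0.001, -1.0]]
force: [-0.6, -0.4, -1.2]
opening: 0.531
```

Run:
```python
from h import *
plan(508.5,218.8,94,79)
```

```text
t 11.65 p [508.8 218.9 101.6] yaw 78.96 tilt [0.07 0.05] F [-0.62 -0.35 -1.18] Mo [ 0.    -0.041  0.001] op 0.5314
shift tool [ 0.26 -0.19  7.63] rotvec [ 0.0011  0.0011 -0.0006]
```

carry_out --grip '[0.057,0.057,0.057,0.057,0.057]' --slide '[[0.2,0,2],[0,0,2],[0,0,1.5],[0,0,1],[0,0,0]]' --twist '[[0.001,0.001,0],[0,0,0],[0,0,0],[0,0,0],[0,0,0]]'

```text
time_s: 12.15
position: [0.5084, 0.2189, 0.0942]
tcp_rot: [[-0.981, 0.192, -0.001], [0.192, 0.981, -0.0], [0.001, -0.0, -1.0]]
force: [-0.8, 0.2, -2.6]
opening: 0.531
```

Run:
```python
from h import *
plan(508.5,218.8,94,79)
```

```text
t 12.15 p [508.4 218.9  94.2] yaw 78.96 tilt [-0.03 -0.01] F [-0.85  0.15 -2.64] Mo [ 0.041  0.017 -0.019] op 0.5313
shift tool [-0.1  -0.09  0.21] rotvec [-0.0002 -0.0005 -0.0007]
```

carry_out --grip '[0.03,0.0,-0.02,-0.03,-0.04,-0.05,-0.06,-0.07,-0.08,-0.08]' --slide '[[0,0,0],[0,0,0],[0,0,0],[0,0,0],[0,0,0],[0,0,0],[0,0,0],[0,0,0],[0,0,0],[0,0,0]]' --twist '[[0,0,0],[0,0,0],[0,0,0],[0,0,0],[0,0,0],[0,0,0],[0,0,0],[0,0,0],[0,0,0],[0,0,0]]'

```text
time_s: 13.15
position: [0.5084, 0.2183, 0.0944]
tcp_rot: [[-0.982, 0.191, -0.001], [0.191, 0.982, -0.001], [0.0, -0.001, -1.0]]
force: [0.9, -0.0, -1.8]
opening: 0.468
```

Run:
```python
from h import *
plan(508.5,218.8,94,79)
print(bot.read_state()['opening']*87)
```

```text
t 13.15 p [508.4 218.3  94.4] yaw 78.99 tilt [-0.03 -0.07] F [ 0.91 -0.01 -1.79] Mo [-0.168  0.027  0.002] op 0.4679
shift tool [-0.    0.5   0.35] rotvec [-0.0013 -0.0004 -0.0002]
40.70860987708902
```

carry_out --grip '[-0.1,-0.12,-0.14,-0.14]' --slide '[[0,0,0],[0,0,0],[0,0,0],[0,0,0]]' --twist '[[0,0,0],[0,0,0],[0,0,0],[0,0,0]]'

```text
time_s: 13.55
position: [0.5084, 0.2183, 0.0944]
tcp_rot: [[-0.982, 0.191, -0.001], [0.191, 0.982, -0.001], [0.0, -0.001, -1.0]]
force: [0.7, -0.4, -0.8]
opening: 0.464
```

Run:
```python
from h import *
plan(508.5,218.8,94,79)
print(bot.read_state()['opening']*87)
```

```text
t 13.55 p [508.4 218.3  94.4] yaw 79.0 tilt [-0.03 -0.07] F [ 0.69 -0.37 -0.83] Mo [-0.173 -0.06   0.031] op 0.4636
shift tool [0.   0.5  0.36] rotvec [-0.0014 -0.0003 -0.0001]
40.330003369882036
```

carry_out --grip '[-0.14,-0.14,-0.14,-0.14]' --slide '[[0,0,-1],[0,0,-1.5],[0,0,-1.5],[0,0,-1.5]]' --twist '[[0,0,0],[0,0,0],[0,0,0],[0,0,0]]'

```text
time_s: 13.95
position: [0.5084, 0.2183, 0.0981]
tcp_rot: [[-0.982, 0.191, -0.001], [0.191, 0.982, -0.001], [0.001, -0.001, -1.0]]
force: [1.7, -0.8, -7.6]
opening: 0.466
```

Run:
```python
from h import *
plan(508.5,218.8,120,79)
print(bot.read_state()['opening']*87)
```

```text
t 13.95 p [508.4 218.3  98.1] yaw 78.98 tilt [-0.08 -0.07] F [ 1.68 -0.8  -7.64] Mo [-0.05  -0.313 -0.041] op 0.4659
shift tool [-2.000e-02  4.700e-01 -2.187e+01] rotvec [-0.0014 -0.0011 -0.0004]
40.53439830188812
```

carry_out --grip '[-0.14,-0.14,-0.14,-0.14]' --slide '[[0,0,-2],[0,0,-2],[0,0,-2],[0,0,-2]]' --twist '[[0,0,0],[0,0,0],[0,0,0],[0,0,0]]'

```text
time_s: 14.35
position: [0.5084, 0.2183, 0.1064]
tcp_rot: [[-0.982, 0.191, -0.001], [0.191, 0.982, -0.001], [0.001, -0.001, -1.0]]
force: [1.0, -0.4, -7.7]
opening: 0.465
```

carry_out --grip '[-0.14,-0.14,-0.14,-0.14,-0.14,-0.14]' --slide '[[0,0,-2],[0,0,-2],[0,0,-2],[0,0,-2],[0,0,-2],[0,0,0]]' --twist '[[0,0,0],[0,0,0],[0,0,0],[0,0,0],[0,0,0],[0,0,0]]'

```text
time_s: 14.95
position: [0.5089, 0.219, 0.1204]
tcp_rot: [[-0.982, 0.191, 0.001], [0.191, 0.982, 0.0], [-0.001, 0.0, -1.0]]
force: [0.1, 0.0, -1.5]
opening: 0.462
```

Run:
```python
from h import *
plan(508.5,218.8,155,79)
print(bot.read_state()['opening']*87)
```

```text
t 14.95 p [508.9 219.  120.4] yaw 78.96 tilt [0.06 0.01] F [ 0.09  0.   -1.46] Mo [ 0.045 -0.02  -0.006] op 0.4624
shift tool [  0.28  -0.26 -34.62] rotvec [ 0.0004  0.001  -0.0007]
40.231473900855754
```

carry_out --grip '[-0.14,-0.14,-0.14,-0.14,-0.14,-0.14,-0.14,-0.14]' --slide '[[0,0,-4],[0,0,-5],[0,0,-6],[0,0,-6],[0,0,-6],[0,0,-5],[0,0,-4],[0,0,0]]' --twist '[[0,0,0],[0,0,0],[0,0,0],[0,0,0],[0,0,0],[0,0,0],[0,0,0],[0,0,0]]'

```text
time_s: 15.75
position: [0.5089, 0.2191, 0.1603]
tcp_rot: [[-0.982, 0.191, 0.002], [0.191, 0.982, 0.0], [-0.002, 0.001, -1.0]]
force: [0.0, 0.2, -2.1]
opening: 0.464
```

carry_out --grip '[-0.14,-0.14,-0.14,-0.14,-0.14]' --slide '[[0,0,-8],[0,0,-12],[0,0,-10],[0,0,-6],[0,0,0]]' --twist '[[0,0,0],[0,0,0],[0,0,0],[0,0,0],[0,0,0]]'

```text
time_s: 16.25
position: [0.5087, 0.2191, 0.1997]
tcp_rot: [[-0.982, 0.191, 0.002], [0.191, 0.982, 0.001], [-0.002, 0.001, -1.0]]
force: [-0.2, -0.7, -1.5]
opening: 0.46
```

Run:
```python
from h import *
plan(559,-203,195,96)
print(bot.read_state()['opening']*87)
c=cap('side','s6'); im=c['color'][100:260,180:340,::-1]; cv2.imwrite('pics/s6c.png',cv2.resize(im,None,fx=3.7,fy=3.7,interpolation=cv2.INTER_CUBIC))
```

```text
t 16.25 p [508.7 219.1 199.7] yaw 78.96 tilt [0.11 0.03] F [-0.15 -0.7  -1.54] Mo [-0.046 -0.017 -0.009] op 0.4603
shift tool [-130.14 -404.68    4.6 ] rotvec [ 0.0006  0.0019 -0.2973]
40.04558408317476
```

View pics/s6c.png

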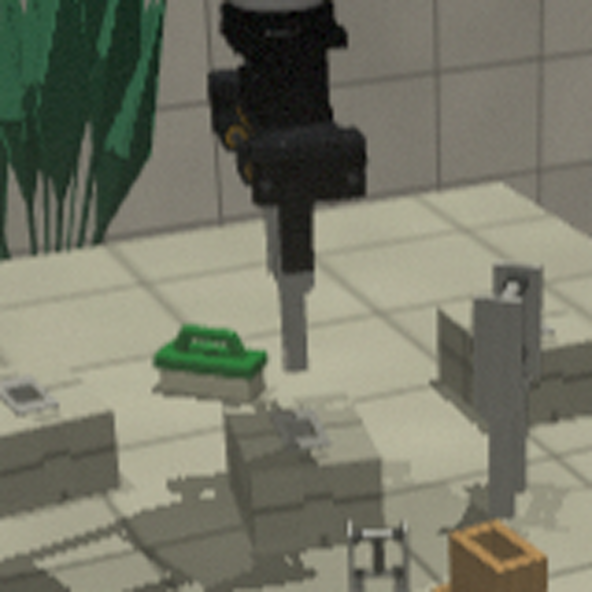

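carry_out --grip '[-0.14,-0.14,-0.14,-0.14,-0.14,-0.14,-0.14,-0.14,-0.14,-0.14,-0.14,-0.14]' --slide '[[-4,-13,0],[-8,-24,0],[-9,-29,0],[-10,-31,0],[-10,-31,0],[-10,-31,0],[-10,-31,0],[-10,-31,0],[-10,-31,0],[-10,-31,0],[-9,-29,0],[-6,-18,0]]' --twist '[[0,0,0],[0,0,0],[0,0,0],[0,0,0],[0,0,0],[0,0,0],[0,0,0],[0,0,0],[0,0,0],[0,0,0],[0,0,0],[0,0,0]]'

```text
time_s: 17.5
position: [0.5453, -0.1454, 0.1939]
tcp_rot: [[-0.982, 0.187, -0.01], [0.187, 0.982, -0.001], [0.01, -0.003, -1.0]]
force: [-0.4, -0.8, -1.4]
opening: 0.466
```

Run:
```python
from h import *
plan(559,-203,195,96)
```

```text
t 17.5 p [ 545.3 -145.4  193.9] yaw 79.21 tilt [-0.6  -0.08] F [-0.37 -0.77 -1.44] Mo [ 0.044 -0.015 -0.02 ] op 0.4657
shift tool [-24.18 -54.02  -1.15] rotvec [-0.0019 -0.0104 -0.293 ]
```

carry_out --grip '[-0.14,-0.14,-0.14,-0.14,-0.14,-0.14]' --slide '[[-10,-22,0],[-9,-20,0],[-4,-8,0],[0,0,0],[0,0,0],[0,0,0]]' --twist '[[-0.002,-0.01,0],[0,0,0],[0,0,0],[0,0,0],[0,0,0],[0,0,0]]'

```text
time_s: 18.1
position: [0.5542, -0.2057, 0.1906]
tcp_rot: [[-0.981, 0.193, -0.007], [0.193, 0.981, 0.001], [0.007, -0.0, -1.0]]
force: [0.4, 1.0, -1.8]
opening: 0.467
```

Run:
```python
from h import *
plan(559,-203,130,79)
for n in('side','top'):
    c=cap(n,n+'7'); u,v=(290,160) if n=='side' else (290,160)
    im=c['color'][v:v+170,u:u+160,::-1]; cv2.imwrite('pics/%s7c.png'%n,cv2.resize(im,None,fx=3.5,fy=3.5,interpolation=cv2.INTER_CUBIC))
```

```text
t 18.1 p [ 554.2 -205.7  190.6] yaw 78.85 tilt [-0.41  0.08] F [ 0.41  0.98 -1.78] Mo [0.027 0.001 0.021] op 0.4669
shift tool [-4.57  3.61 60.54] rotvec [ 0.     -0.0072 -0.0027]
```

View pics/side7c.png

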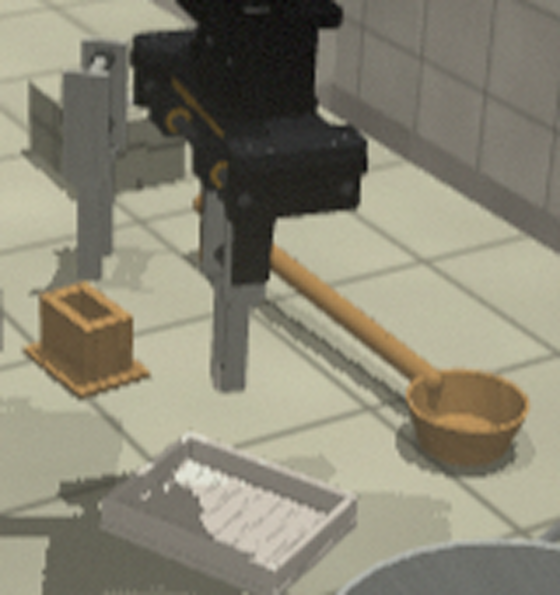

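Run:
```python
from h import *
c=load('side7'); im=c['color'][235:280,335:375,::-1]; cv2.imwrite('pics/s7z.png',cv2.resize(im,None,fx=13,fy=13,interpolation=cv2.INTER_NEAREST))
c=load('top0'); 
t=load('top7'); im=t['color'][150:330,180:420,::-1]; cv2.imwrite('pics/t7z.png',cv2.resize(im,None,fx=3.3,fy=3.3,interpolation=cv2.INTER_CUBIC))
```

```text
(no output)
```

View pics/s7z.png

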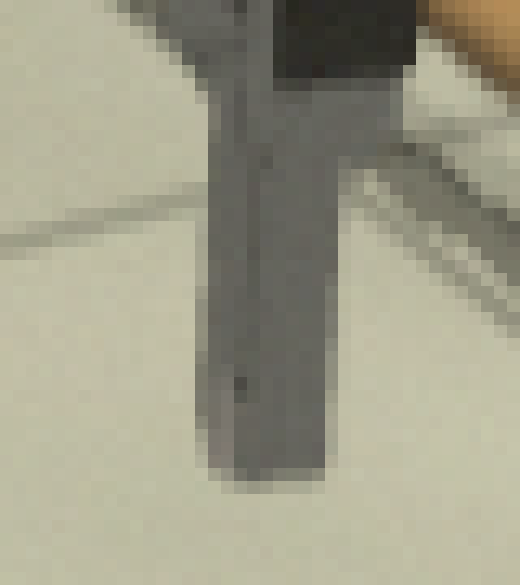

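View pics/t7z.png

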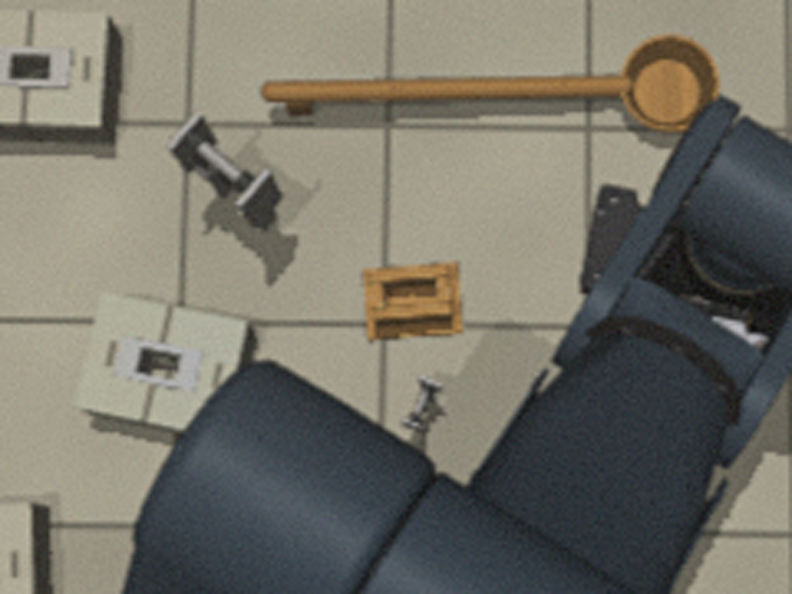

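carry_out --grip '[-0.14,-0.14,-0.14,-0.14,-0.14,-0.14,-0.14,-0.14,-0.14,-0.14,-0.14]' --slide '[[-4.5,3.5,0],[0,0,0],[0,0,10],[0,0,15],[0,0,15],[0,0,15],[0,0,12],[0,0,8],[0,0,5],[0,0,0],[0,0,0]]' --twist '[[0,-0.007,0],[0,0,0],[0,0,0],[0,0,0],[0,0,0],[0,0,0],[0,0,0],[0,0,0],[0,0,0],[0,0,0],[0,0,0]]'

```text
time_s: 19.3
position: [0.5607, -0.1993, 0.1056]
tcp_rot: [[-0.982, 0.188, 0.001], [0.188, 0.982, -0.0], [-0.001, 0.0, -1.0]]
force: [0.5, 0.2, -1.6]
opening: 0.466
```

Run:
```python
from h import *
plan(559,-203,90,79)
```

```text
t 19.3 p [ 560.7 -199.3  105.6] yaw 79.17 tilt [ 0.08 -0.01] F [ 0.46  0.17 -1.63] Mo [ 0.019  0.014 -0.052] op 0.4662
shift tool [ 1.04 -4.   15.57] rotvec [0.     0.0013 0.003 ]
```

carry_out --grip '[-0.14,-0.14,-0.14,-0.14,-0.14,-0.14]' --slide '[[1,-4,0],[0,0,4],[0,0,4],[0,0,3],[0,0,1],[0,0,0]]' --twist '[[0,0.001,0],[0,0,0],[0,0,0],[0,0,0],[0,0,0],[0,0,0]]'

```text
time_s: 19.9
position: [0.5601, -0.2043, 0.0945]
tcp_rot: [[-0.982, 0.188, 0.004], [0.188, 0.982, -0.002], [-0.004, -0.001, -1.0]]
force: [-0.7, -0.1, -2.2]
opening: 0.464
```

Run:
```python
from h import *
plan(559,-203,90,79)
c=cap('side','s8'); im=c['color'][240:340,310:410,::-1]; cv2.imwrite('pics/s8z.png',cv2.resize(im,None,fx=6,fy=6,interpolation=cv2.INTER_NEAREST))
```

```text
t 19.9 p [ 560.1 -204.3   94.5] yaw 79.16 tilt [ 0.22 -0.13] F [-0.65 -0.11 -2.17] Mo [-0.004  0.023  0.014] op 0.4637
shift tool [1.34 1.11 4.53] rotvec [-0.0015  0.0042  0.0027]
```

View pics/s8z.png

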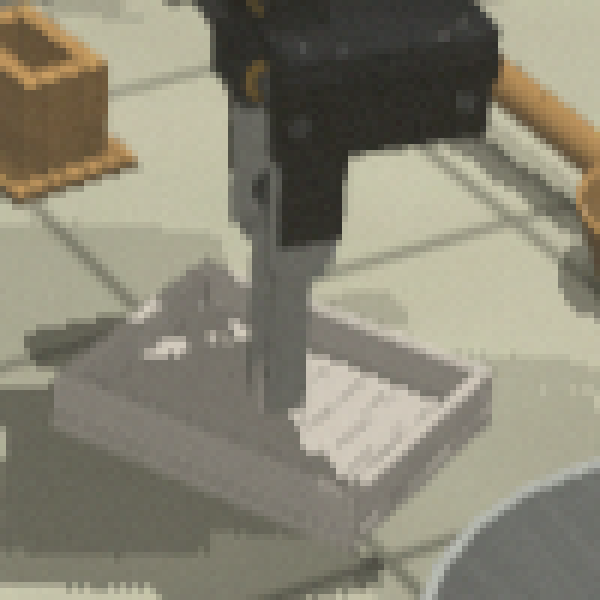

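Inside the dish, about 4 mm above its floor; lowering by 1 mm steps until contact.

carry_out --grip '[-0.14,-0.14,-0.14]' --slide '[[0,0,1],[0,0,1.2],[0,0,1]]' --twist '[[-0.001,0.004,0],[0,0,0],[0,0,0]]'

```text
time_s: 20.25
position: [0.5604, -0.2043, 0.0914]
tcp_rot: [[-0.982, 0.188, 0.0], [0.188, 0.982, -0.001], [-0.001, -0.001, -1.0]]
force: [0.5, 0.4, -2.1]
opening: 0.464
```

carry_out --grip '[-0.14]' --slide '[[0,0,1]]' --twist '[[0,0,0]]'

```text
time_s: 20.35
position: [0.5605, -0.2044, 0.0904]
tcp_rot: [[-0.982, 0.188, 0.001], [0.188, 0.982, -0.001], [-0.001, -0.001, -1.0]]
force: [-0.5, 0.6, -2.1]
opening: 0.463
```

carry_out --grip '[-0.14]' --slide '[[0,0,0.8]]' --twist '[[0,0,0]]'

```text
time_s: 20.45
position: [0.5606, -0.2044, 0.0902]
tcp_rot: [[-0.982, 0.188, 0.001], [0.188, 0.982, -0.001], [-0.001, -0.001, -1.0]]
force: [-1.4, 0.9, 8.1]
opening: 0.462
```

carry_out --grip '[-0.14,-0.1,-0.07,-0.04,-0.01,0.02,0.057,0.057,0.057]' --slide '[[0,0,0],[0,0,0],[0,0,0],[0,0,0],[0,0,0],[0,0,0],[0,0,0],[0,0,0],[0,0,0]]' --twist '[[0,0,0],[0,0,0],[0,0,0],[0,0,0],[0,0,0],[0,0,0],[0,0,0],[0,0,0],[0,0,0]]'

```text
time_s: 21.35
position: [0.5605, -0.2044, 0.0898]
tcp_rot: [[-0.982, 0.188, 0.001], [0.188, 0.982, -0.001], [-0.001, -0.001, -1.0]]
force: [0.4, 0.6, -2.0]
opening: 0.53
```

carry_out --grip '[0.057,0.057,0.057,0.057,0.057,0.057,0.057,0.057,0.057]' --slide '[[0,0,-2],[0,0,-3],[0,0,-4],[0,0,-6],[0,0,-10],[0,0,-20],[0,0,-25],[0,0,-25],[0,0,0]]' --twist '[[0,0,0],[0,0,0],[0,0,0],[0,0,0],[0,0,0],[0,0,0],[0,0,0],[0,0,0],[0,0,0]]'

```text
time_s: 22.25
position: [0.5607, -0.2044, 0.1917]
tcp_rot: [[-0.982, 0.188, 0.002], [0.188, 0.982, -0.002], [-0.002, -0.001, -1.0]]
force: [0.1, 0.1, -1.6]
opening: 0.534
```

Run:
```python
from h import *
plan(572,21,195,96.1)
c=cap('side','s9'); im=c['color'][180:340,290:420,::-1]; cv2.imwrite('pics/s9z.png',cv2.resize(im,None,fx=3.7,fy=3.7,interpolation=cv2.INTER_CUBIC))
```

```text
t 22.25 p [ 560.7 -204.4  191.7] yaw 79.18 tilt [ 0.1  -0.09] F [ 0.06  0.13 -1.57] Mo [-0.02   0.017 -0.003] op 0.5343
shift tool [ 31.2  223.47  -3.59] rotvec [-0.0014  0.0019 -0.2954]
```

View pics/s9z.png

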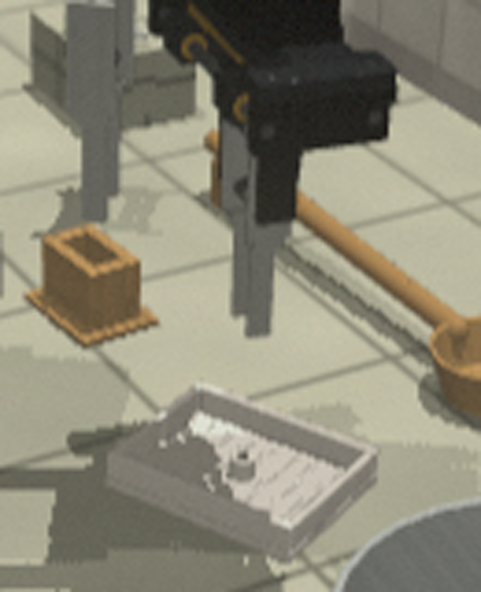

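Run:
```python
from h import *
c=load('top7'); im=rectify(c,572,21,5.7,50,50,50,6)[:,:,::-1].copy()
for t in range(-50,50,10):
    x=int((50+t)*6); cv2.line(im,(x,585),(x,599),(0,0,255),2); cv2.line(im,(0,x),(14,x),(0,0,255),2)
cv2.rectangle(im,(int(39*6),int(28*6)),(int(61*6),int(72*6)),(255,0,0),1)
cv2.imwrite('pics/st.png',im)
P=cloud(c)*1000; q=P[(abs(P[...,0]-572)<50)&(abs(P[...,1]-21)<60)&(P[...,2]>38)&(P[...,2]<60)]
print(cv2.minAreaRect(q[:,:2].astype(np.float32)))
```

```text
((572.019775390625, 21.634002685546875), (41.02827453613281, 63.67470169067383), 4.925510883331299)
```

View pics/st.png

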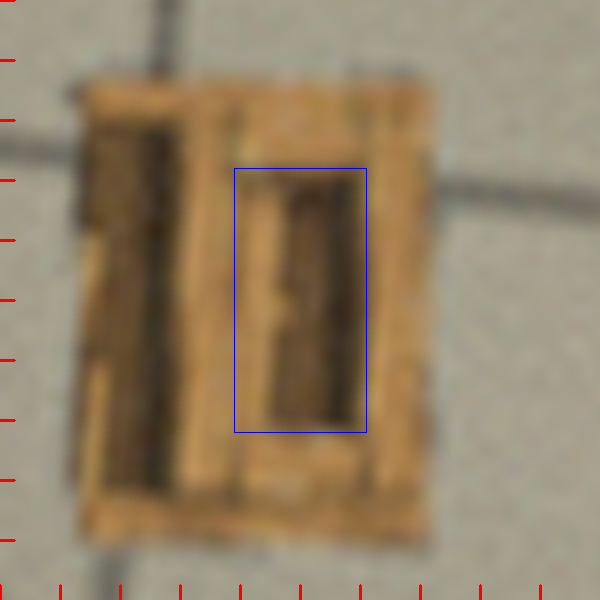

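carry_out --grip '[0.057,0.057,0.057,0.057,0.057,0.057,0.057,0.057,0.057,0.057,0.057,0.057]' --slide '[[3,18,0],[4,30,0],[5,35,0],[5,35,0],[5,35,0],[4,30,0],[3,20,0],[0,0,0],[0,0,0],[0,0,0],[0,0,0],[0,0,0]]' --twist '[[0,0,0],[0,0,0],[0,0,0],[0,0,0],[0,0,0],[0,0,0],[0,0,-0.07],[0,0,-0.08],[0,0,-0.08],[0,0,-0.065],[0,0,0],[0,0,0]]'

```text
time_s: 23.5
position: [0.5534, 0.0249, 0.1741]
tcp_rot: [[-0.992, -0.118, -0.036], [-0.118, 0.993, 0.014], [0.035, 0.018, -0.999]]
force: [-0.2, -0.6, -1.3]
opening: 0.532
```

Run:
```python
from h import *
plan(572,21,195,96)
```

```text
t 23.5 p [553.4  24.9 174.1] yaw 96.76 tilt [-2.09  0.79] F [-0.16 -0.62 -1.29] Mo [0.041 0.003 0.013] op 0.5317
shift tool [-17.24  -5.72 -21.57] rotvec [ 0.0178 -0.0346  0.0136]
```

carry_out --grip '[0.057,0.057,0.057,0.057]' --slide '[[-9,-3,0],[-9,-3,0],[0,0,0],[0,0,0]]' --twist '[[0.018,-0.035,0.015],[0,0,0],[0,0,0],[0,0,0]]'

```text
time_s: 23.9
position: [0.5708, 0.0219, 0.1718]
tcp_rot: [[-0.995, -0.1, -0.005], [-0.1, 0.995, 0.001], [0.004, 0.002, -1.0]]
force: [-1.1, -0.4, -0.7]
opening: 0.53
```

Run:
```python
from h import *
plan(572,21.3,145,95.7)
```

```text
t 23.9 p [570.8  21.9 171.8] yaw 95.72 tilt [-0.26  0.06] F [-1.09 -0.38 -0.65] Mo [ 0.025 -0.029  0.023] op 0.5296
shift tool [-1.22 -0.76 26.81] rotvec [ 0.0015 -0.0044  0.0003]
```

carry_out --grip '[0.057,0.057,0.057,0.057,0.057,0.057]' --slide '[[-1.2,-0.7,0],[0,0,8],[0,0,9],[0,0,8],[0,0,0],[0,0,0]]' --twist '[[0.0015,-0.0045,0],[0,0,0],[0,0,0],[0,0,0],[0,0,0],[0,0,0]]'

```text
time_s: 24.5
position: [0.5712, 0.021, 0.1437]
tcp_rot: [[-0.995, -0.098, -0.003], [-0.098, 0.995, 0.001], [0.002, 0.001, -1.0]]
force: [-0.1, 0.1, -1.1]
opening: 0.531
```

Run:
```python
from h import *
plan(572,21.3,88.5,95.7)
```

```text
t 24.5 p [571.2  21.  143.7] yaw 95.64 tilt [-0.14  0.04] F [-0.05  0.07 -1.08] Mo [ 0.002 -0.024  0.006] op 0.5312
shift tool [-0.95  0.2  55.2 ] rotvec [ 0.0009 -0.0024 -0.001 ]
```

carry_out --grip '[0.057,0.057,0.057,0.057,0.057,0.057]' --slide '[[-0.9,0.2,4],[0,0,6],[0,0,6],[0,0,6],[0,0,6],[0,0,0]]' --twist '[[0.001,-0.002,0],[0,0,0],[0,0,0],[0,0,0],[0,0,0],[0,0,0]]'

```text
time_s: 25.1
position: [0.5724, 0.0213, 0.1134]
tcp_rot: [[-0.995, -0.099, 0.0], [-0.099, 0.995, -0.0], [-0.0, -0.0, -1.0]]
force: [-0.8, -0.4, -2.4]
opening: 0.533
```

Run:
```python
from h import *
plan(572,21.3,88.5,95.7)
```

```text
t 25.1 p [572.4  21.3 113.4] yaw 95.65 tilt [ 0.02 -0.02] F [-0.76 -0.41 -2.43] Mo [ 0.019  0.002 -0.004] op 0.5327
shift tool [ 0.37  0.   24.94] rotvec [-0.0003  0.0002 -0.0008]
```

carry_out --grip '[0.057,0.057,0.057,0.057,0.057,0.057,0.057]' --slide '[[0.3,0,5],[0,0,6],[0,0,5],[0,0,4],[0,0,2],[0,0,1],[0,0,0]]' --twist '[[0,0,0],[0,0,0],[0,0,0],[0,0,0],[0,0,0],[0,0,0],[0,0,0]]'

```text
time_s: 25.8
position: [0.5723, 0.0212, 0.0883]
tcp_rot: [[-0.995, -0.098, 0.001], [-0.098, 0.995, -0.0], [-0.0, -0.0, -1.0]]
force: [-0.1, 0.9, -1.4]
opening: 0.532
```

Run:
```python
from h import *
plan(572,21.3,87.5,95.7)
```

```text
t 25.8 p [572.3  21.2  88.3] yaw 95.65 tilt [ 0.03 -0.02] F [-0.06  0.94 -1.37] Mo [ 0.033  0.038 -0.023] op 0.532
shift tool [0.32 0.12 0.77] rotvec [-0.0004  0.0005 -0.0009]
```

carry_out --grip '[0.057]' --slide '[[0,0,0.7]]' --twist '[[0,0,0]]'

```text
time_s: 25.9
position: [0.5725, 0.0212, 0.0877]
tcp_rot: [[-0.995, -0.098, 0.001], [-0.098, 0.995, -0.0], [-0.001, -0.001, -1.0]]
force: [-0.6, 0.6, -1.6]
opening: 0.535
```

carry_out --grip '[0.057]' --slide '[[0,0,0.7]]' --twist '[[0,0,0]]'

```text
time_s: 26.0
position: [0.5727, 0.0212, 0.0874]
tcp_rot: [[-0.995, -0.099, 0.001], [-0.099, 0.995, -0.001], [-0.001, -0.001, -1.0]]
force: [-0.5, 1.1, 3.0]
opening: 0.531
```

Tips touch the foot (TCP 87.4, as when taken). Releasing slowly.

carry_out --grip '[0.057,0.1,0.15,0.2,0.25,0.4,0.7,1,1,1]' --slide '[[0,0,0],[0,0,0],[0,0,0],[0,0,0],[0,0,0],[0,0,0],[0,0,0],[0,0,0],[0,0,0],[0,0,0]]' --twist '[[0,0,0],[0,0,0],[0,0,0],[0,0,0],[0,0,0],[0,0,0],[0,0,0],[0,0,0],[0,0,0],[0,0,0]]'

```text
time_s: 27.0
position: [0.5737, 0.021, 0.0883]
tcp_rot: [[-0.995, -0.099, 0.004], [-0.099, 0.995, -0.001], [-0.004, -0.001, -1.0]]
force: [-0.2, -0.2, -0.7]
opening: 0.956
```

Run:
```python
from h import *
plan(572,21.3,200,95.7)
c=cap('side','s10'); im=c['color'][130:300,250:400,::-1]; cv2.imwrite('pics/s10z.png',cv2.resize(im,None,fx=3.5,fy=3.5,interpolation=cv2.INTER_CUBIC))
```

```text
t 27.0 p [573.7  21.   88.3] yaw 95.65 tilt [ 0.23 -0.05] F [-0.18 -0.23 -0.66] Mo [-0.047  0.023  0.005] op 0.9557
shift tool [   1.21    0.29 -111.7 ] rotvec [-0.0013  0.004  -0.0008]
```

View pics/s10z.png

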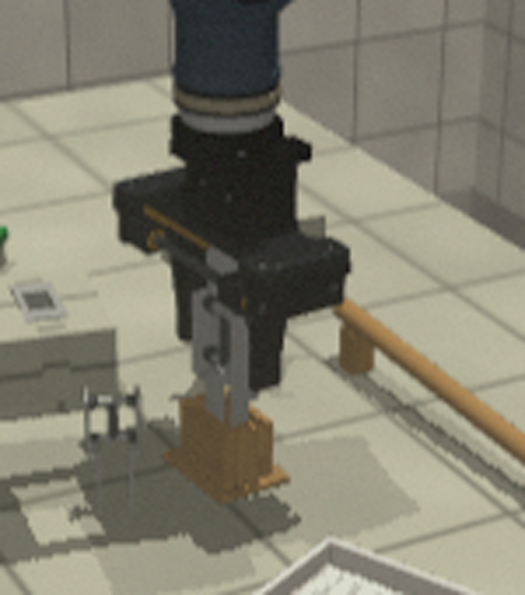

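Released and standing. Retreating straight up.

carry_out --grip '[1,1,1,1,1,1,1,1,1,1]' --slide '[[0,0,-5],[0,0,-10],[0,0,-20],[0,0,-25],[0,0,-25],[0,0,-25],[0,0,-25],[0,0,-20],[0,0,0],[0,0,0]]' --twist '[[0,0,0],[0,0,0],[0,0,0],[0,0,0],[0,0,0],[0,0,0],[0,0,0],[0,0,0],[0,0,0],[0,0,0]]'

```text
time_s: 28.05
position: [0.5727, 0.0213, 0.2553]
tcp_rot: [[-0.995, -0.099, 0.008], [-0.099, 0.995, -0.002], [-0.008, -0.002, -1.0]]
force: [-0.7, -0.2, 0.0]
opening: 1.002
```

Run:
```python
from h import *
plan(572,21.3,200,95.7)
c=cap('side','s11'); im=c['color'][120:340,240:440,::-1]; cv2.imwrite('pics/s11z.png',cv2.resize(im,None,fx=2.7,fy=2.7,interpolation=cv2.INTER_CUBIC))
P=cloud(c)*1000; q=P[(abs(P[...,0]-572)<50)&(abs(P[...,1]-21)<60)&(P[...,2]>115)&(P[...,2]<150)]
print(cv2.minAreaRect(q[:,:2].astype(np.float32)),np.percentile(q[:,2],[50,99]))
t=cap('top','t11'); a=load('top0')
def st(P,n,x0,x1,y0,y1,z0,z1):
    q=P[(P[...,0]>x0)&(P[...,0]<x1)&(P[...,1]>y0)&(P[...,1]<y1)&(P[...,2]>z0)&(P[...,2]<z1)]
    r=cv2.minAreaRect(q[:,:2].astype(np.float32)); print(n,len(q),np.round(r[0],1),np.round(r[2],1))
for c in(a,t):
    P=cloud(c)*1000
    st(P,'brush',400,600,380,520,30,80); st(P,'bucket',350,700,-700,-400,100,200); st(P,'ladle bowl',700,830,-260,-140,15,60); st(P,'dish',450,660,-300,-100,18,30)
```

```text
t 28.05 p [572.7  21.3 255.3] yaw 95.66 tilt [ 0.46 -0.09] F [-0.75 -0.21  0.04] Mo [ 0.021  0.077 -0.025] op 1.0023
shift tool [ 1.15  0.21 55.33] rotvec [-0.0024  0.0078 -0.0006]
((572.90576171875, 20.07396125793457), (27.180295944213867, 62.605430603027344), 5.0220537185668945) [127.85200488 137.35374185]
brush 419 [525.9 461.8] 45.5
bucket 2091 [ 502.1 -560.5] 1.0
ladle bowl 333 [ 753.  -189.8] 47.6
dish 335 [ 558.8 -203.2] 26.5
brush 397 [526. 462.] 46.4
bucket 2078 [ 502.4 -560.7] 0.7
ladle bowl 332 [ 753.9 -190.3] 47.6
dish 359 [ 559. -203.] 26.3
```

View pics/s11z.png

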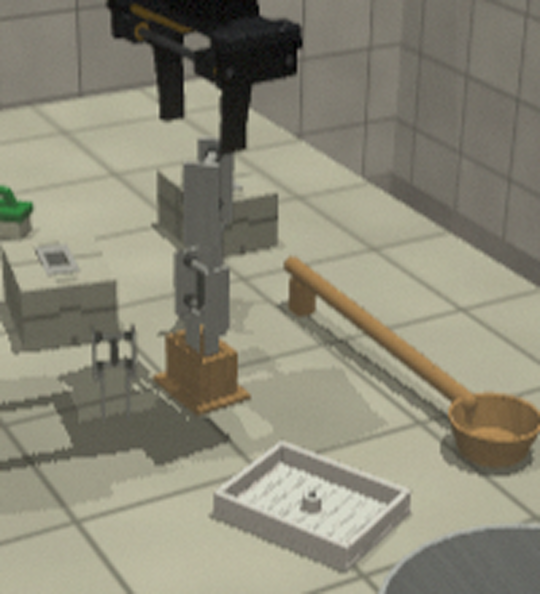

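Everything is in place and the robot is touching nothing.

```bash
python3 -c "
from rig import bot
print(bot.hand_in())"
```

```text
the job is handed in; nothing more can be done
None
```

The spacer is out of the well and standing in the soap dish, and the tongs are back upright in their stand. I handed the job in at about 28 s of the 70 s allowed.

**Getting it out:** I squeezed the tongs to about 46 mm over the handle plates and lowered them into the rightmost well. I felt lightly (about 2.5 N) for the collar's +y end; contact was where the top camera put it, about 2 mm off the block's middle. I did not feel for the other end. The spacer came free of the clip with about 6 N of extra upward force in the readings taken on the way. It touched the dish floor with about 10 N before I let go.

**Last checks:**
- **Spacer:** it stands upright near the dish's middle in the side picture.
- **Tongs:** they stand upright in the stand, tops at about 136 mm, centred within about 1.5 mm by the side camera.
- **Bystanders:** the bucket, brush, ladle and dish are within 1 mm of where they started.
- **Arm:** it is clear of everything, about 120 mm above the tongs.

**What disagreed:**
- The side camera read about 4 mm off the top camera along y; I trusted the top one because it matched the gripper's known position.
- The opening while gripping read about 40.3 mm instead of the 42 mm expected at the spacer, and it stayed there until release.
- The pinch on the spacer was not measured. The fixed 30 N grip less the spring works out at just under 20 N.
- The first 6–8 N of lift was slightly below the 8–15 N you quoted.

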